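# Press a heat-sink module in the locking clamp

## Task

Take the finned heat-sink module off its sloped rest and stand it upright on its thin edge between the open jaws of the bench-mounted locking clamp, its broad faces towards the two jaw pads, and let go of it. Then squeeze the clamp's handles together until they snap over centre and stay locked on the module, and leave the clamp locked with your hand off it for two seconds so that the heat pad takes. Finally flick the release lever to spring the jaws open, leaving the module standing upright between them and everything else on the bench as it was.

Things in the scene. Friction and masses are not known exactly. Their poses are not given: they have to be found in the camera images.
- module_center (a point): centre of the loose heat-sink module: flat block 18 mm thick (x), 54 mm wide (y), 60 mm tall (z), about 0.16 kg; green board on the -x face, dark fins on +x. At the start it leans on the rest, z tilted 40 degrees from vertical towards the rest's -x. Upright on its 18 x 54 mm edge when z points up; either face may look to either pad
- rest_foot (a point): centre of the underside of the fixed sloped rest: base 110 x 70 x 6 mm (x, y, z), 72 mm high overall. The module's lower edge lies on its lip, towards +x. Back and lip are only 34 mm wide, so both ends of the module's 54 mm width are free to grip
- clamp_seat (a point): 30 mm above the table, mid-spot where the clamped module stands (on the bare table). Axes of the fixed clamp: +x from fixed to moving jaw, +y along the nose, -y to the handles. Clamp lower than 47 mm. Fingers have room beside the module's ends: y from -60 to -30 and above 30 mm, x from -15 to 25. Jaw arms: 13 mm bars 22 mm up, at x = -30 (fixed) and about +45 to +56 (moving, open)
- fixed_pad (a point): middle of the flat face of the fixed jaw's pad, 9 mm from the seat towards clamp -x; 30 mm wide, 6 to 38 mm above the table
- moving_pad (a point): middle of the face of the moving jaw's sprung pad, a disc 22 mm across, 22 mm above the table. Open, it is about 29 mm from the fixed pad; closing the handle swings it there, and it slides the 18 mm module the last millimetres to the fixed pad
- fixed_handle_grip (a point): middle of the fixed handle at the place to squeeze, 22 mm above the table; bar 11 mm thick (along clamp x), 17 mm high, parallel to clamp y; 194 mm behind the seat, at clamp x = -13.5 mm
- handle_grip (a point): the like point in the middle of the moving handle, 60 mm from its vertical hinge; bar 11 mm thick, 17 mm high, on the clamp's +x side. Open, the handles measure about 55 mm over their outer faces here; locked, 35 mm. Only the table lies under the handles
- handle (a joint): angle of the moving handle about its vertical hinge: 0 fully open, dead centre at 0.29, 0.34 fully shut against its stop (locked). It is sprung: let go below dead centre it springs open, beyond it it stays locked. Closing takes up to about 14 N at handle_grip
- release_tab (a point): middle of the upright tab at the end of the release lever: dark steel, 6 mm thick (clamp x), 28 mm long (clamp y), 30 mm high, its top edge 46 mm above the table; 258 mm behind the seat, beyond the ends of the handles, free on both sides. The lever's vertical hinge is 53 mm nearer to the seat
- release (a joint): angle of the release lever: 0 at rest, grows to 0.5 as the tab is pushed towards clamp -x (away from the moving handle's side). By about 0.35 it has pushed the locked handle back over dead centre, which then springs open; takes about 5 N at the tab; springs back when let go
- flux_bottle: bystander: white bottle 52 mm across, 130 mm high, origin under its centre
- solder_spool: bystander: metal spool 56 mm across, 36 mm high, origin under its centre
- paste_jar: bystander: jar 48 mm across, 45 mm high, origin under its centre
- screwdriver: bystander: screwdriver 190 mm long, lying along its x axis, about 30 mm high
- transformer: bystander: small transformer 46 x 42 x 30 mm, origin under its centre
- parts_tray: bystander: divided tray 110 x 80 x 25 mm, origin under its centre
- scrap_board: bystander: circuit board 110 x 80 mm, parts up to 21 mm high, origin under its centre
Not all that is in view belongs to the job. What is shaped like the part that bears module_center but pink is not meant.

How it is judged:
By the outcome, as a careful person would: the job done as asked, in the order asked, and still so for the second after the job is handed in, with the robot touching nothing.
It also fails if it takes over 61 s, if anything falls off the work surface, if the arm or the gripper's body presses on something with over 40 N, if the wrist force passes 120 N, or if a joint passes its speed limit or range.

## Robot

A 6-joint arm with a two-finger parallel gripper is mounted at the origin on the work surface. World frame = base frame: x ahead of the robot, y to its left, z up, the work surface at z = 0. Lengths are in m, angles in rad, forces in N, time in s.
With the tool pointing down it reaches from about 0.275 to 0.825 m from the base axis. Payload 4.9 kg.
Tool frame: the origin (TCP) lies midway between the tips of the shut fingers; the grasp point (between the pads) lies 19 mm behind it (manip.grasp_offset is the distance from the TCP to the grasp point, in m); z points along the fingers, y is the direction in which the jaws open and shut (so a half turn about z gives the same grasp; the last joint's range is limited). The gripper opens to 85 mm and grips with 20 to 120 N. Pads are 22 mm wide; open, the fingers measure 114 mm over their backs; the gripper's body (76 mm by 85 mm) begins 54 mm behind the grasp point. The pads swing forward as they close: fully open they stand 13 mm farther back than shut.
Start: joints at [-1.279, 0.326, -0.193, 1.052, 0, 1.437], TCP at [0.227, -0.501, 0.231] pointing down, gripper open.
Joint ranges: [-2.65, 2.65], [-0.97, 1.79], [-1.3, 1.35], [-1.93, 2.1], [-1.47, 1.37], [-3.14, 3.14]. Speed limits (rad/s): [2.57, 2.57, 3.14, 3.14, 3.14, 3.14].

## Interface

Orientations are given as a unit quaternion [w, x, y, z].
In Python, from cell import manip gives the robot as it stands. The module is installed in compiled form; this text tells all that it offers.
- The arm moves only by the tool move_arm, never from a script. Its argument "deltas" is a list of rows, each an object with "delta_pos": the shift along the tool's x, y, z in cm, a list of three; "rotation": the turn, a rotation vector about the tool's x, y, z in degrees, a list of three. A call has 1 to 10 rows; each row shifts and turns the commanded pose from where the row before left it, along the tool's axes as they then stand; what a row does not reach is not made up. A row lasts 1/10 s, in which the tool goes at most 50 mm and 8.59 degrees, less where a joint would pass 70% of its speed; a pose out of reach is approached as far as the arm can. A call with a gripper value outside its range is refused whole. "gripper" is the finger opening in cm, from 0 to 8.54, set as the call begins (left out, the last holds). The fingers move at their own pace and stop on an object; "force" is the grip in N (left out, the last holds). Time passes only in rows, so rows that do not move let the fingers close. It gives the time, the measured TCP pose, the force and the opening at its end, in the units of the state.
- manip.state(): the state, without advancing time (a new reading comes with each control period).
- manip.camera(name): name is "scene" or "top"; returns a dict with "img" (400x640x3 uint8, red, green, blue), "K" (3x3 intrinsics, pixels), "cam_to_world" (4x4, takes a point from camera to world coordinates). Camera axes: x right, y down, z forward; pixel columns grow to the right and rows downward; lengths in m; the calibration is good to about 2 mm. A picture is of the moment at which its call begins. There is no depth.
- manip.finish_job(): hands the job in, once; it reports no verdict.
The state is a dict: "t": time; "joints": joint angles; "joint_velocities": joint speeds; "joint_efforts": joint torques, N m; "ee_pos": TCP position; "ee_rot": TCP orientation; "ft_force": force on the tool from outside, world axes, zero at the start; "torque": the same for the moment, N m; "opening": finger opening in m.
Only numpy, scipy, OpenCV 4.12 (cv2) and the standard library are available. Lean on these libraries where they do the work, as an engineer would, in place of code of your own. Each camera call takes 0.05 s, during which the arm holds its last target.

## Working session

There is one attempt and no reset: what is moved stays moved. The work goes in short steps, Python scripts to look and compute and a tool call to move; the robot and the scene stay as the last step left them, time stands still between calls to the robot, and variables do not carry over. Pictures are saved under pics/ and viewed, and the job is handed in when it is done.

Besides the shell and the picture viewer there is one more tool, called after "Call:" as a command line: name --argument value ..., lists and objects as JSON in quotes. move_arm: Moves the arm, as the interface text tells. Its arguments: {"type":"object","properties":{"deltas":{"type":"array","items":{"type":"object","properties":{"delta_pos":{"type":"array","items":{"type":"number"}},"rotation":{"type":"array","items":{"type":"number"}}}}},"gripper":{"type":"number"},"force":{"type":"number"}},"required":["deltas"]}

```bash
mkdir -p pics; python3 - <<'E'
from cell import manip
import cv2,numpy as np,pickle
d={}
for n in("scene","top"):
    c=manip.camera(n); d[n]=c
    cv2.imwrite(f"pics/{n}0.png",cv2.cvtColor(c["img"],cv2.COLOR_RGB2BGR))
    print(n,np.round(c["K"],1).tolist(),np.round(c["cam_to_world"],3).tolist())
pickle.dump(d,open("c0.pkl","wb"))
print(manip.state(),manip.grasp_offset)
E
```

```text
scene [[480.4, 0.0, 320.3], [0.0, 480.4, 200.8], [0.0, 0.0, 1.0]] [[-0.782, 0.48, -0.398, 1.103], [0.623, 0.594, -0.508, 0.698], [-0.008, -0.645, -0.764, 1.066], [0.0, 0.0, 0.0, 1.0]]
top [[406.3, 0.0, 323.4], [0.0, 406.3, 198.0], [0.0, 0.0, 1.0]] [[0.021, -0.998, 0.066, 0.492], [-1.0, -0.021, -0.008, 0.015], [0.009, -0.066, -0.998, 1.266], [0.0, 0.0, 0.0, 1.0]]
{'t': 0.1, 'joints': array([-1.27919321e+00,  3.26895410e-01, -1.93492074e-01,  1.05200912e+00,
        6.88554642e-06,  1.43654324e+00]), 'joint_velocities': array([ 0.00046534, -0.00224489,  0.00376553, -0.00049013, -0.00141953,
       -0.00093103]), 'joint_efforts': array([ 5.72902209e-04, -4.44238293e+01,  2.63039106e+01,  7.88086181e-03,
       -1.31181450e-04, -3.90894783e-06]), 'ee_pos': array([ 0.22703716, -0.50037045,  0.23056307]), 'ee_rot': array([-7.97935558e-04,  9.77416018e-01,  2.11322707e-01, -5.94539867e-05]), 'ft_force': array([ 0.70468499, -0.12244886,  0.48942209]), 'torque': array([ 0.0403337 ,  0.01610759, -0.02517789]), 'opening': 0.08471914809696914} 0.0187
```

View pics/scene0.png

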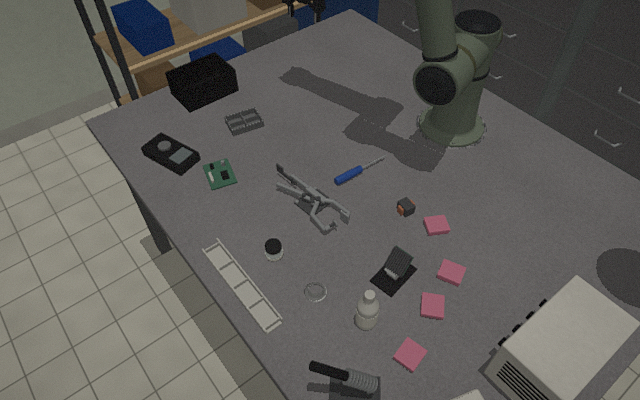

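View pics/top0.png

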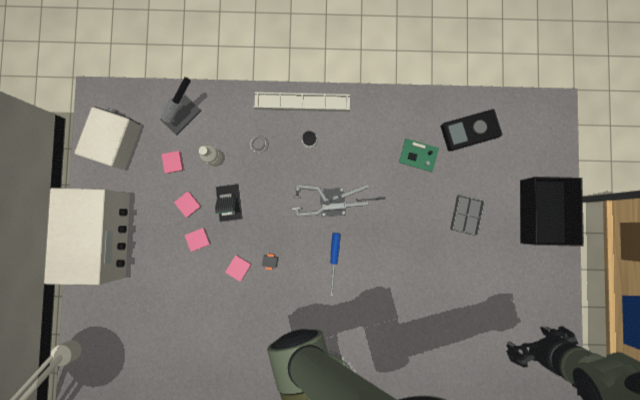

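The top view shows the rest with the dark module at about (229,203) and the clamp centred at (333,201), with its nose to the left and its handles to the right. Pink decoys are at (172,161), (187,204), (197,239) and (237,268). Next I'll take close crops.

```bash
python3 - <<'E'
import cv2,pickle
d=pickle.load(open("c0.pkl","rb"))
def crop(n,u0,v0,w,h,s,o):
    im=cv2.cvtColor(d[n]["img"],cv2.COLOR_RGB2BGR)[v0:v0+h,u0:u0+w]
    im=cv2.convertScaleAbs(im,alpha=1.7,beta=10)
    im=cv2.resize(im,None,fx=s,fy=s,interpolation=cv2.INTER_CUBIC)
    for k in range(0,w,10):
        cv2.line(im,(k*s,0),(k*s,6 if k%50 else 14),(0,255,255),1)
    for k in range(0,h,10):
        cv2.line(im,(0,k*s),(6,k*s),(0,255,255),1)
    cv2.imwrite("pics/"+o,im)
crop("top",205,175,50,50,12,"t_mod.png")
crop("scene",360,235,65,65,9,"s_mod.png")
crop("top",285,170,110,60,7,"t_cl.png")
crop("scene",265,155,95,85,7,"s_cl.png")
E
```

```text
(no output)
```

View pics/t_mod.png

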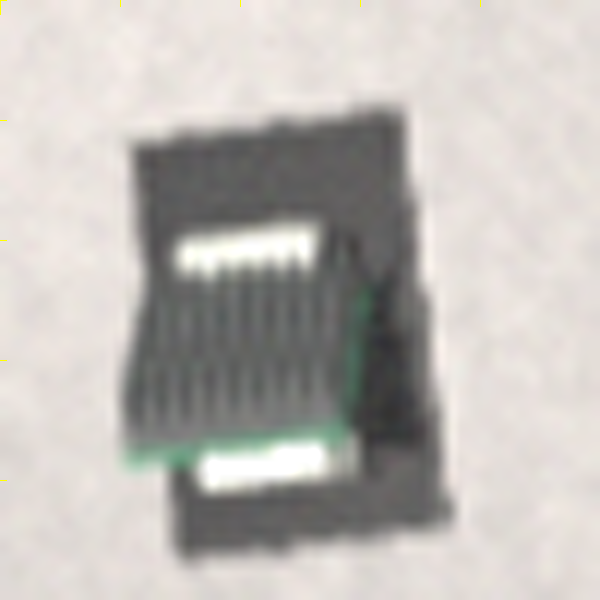

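View pics/s_mod.png

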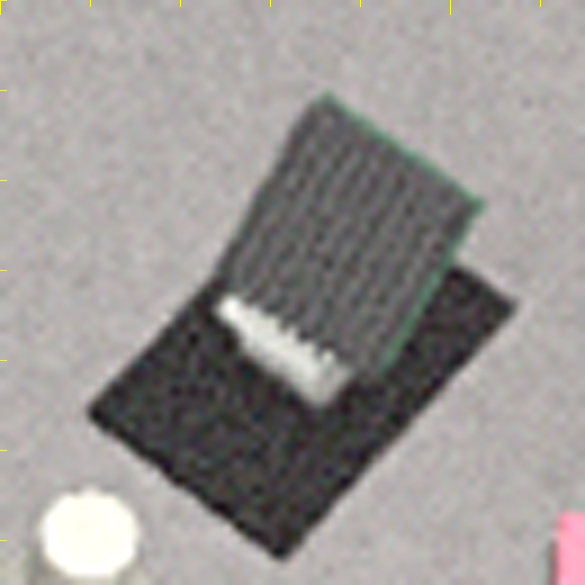

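View pics/t_cl.png

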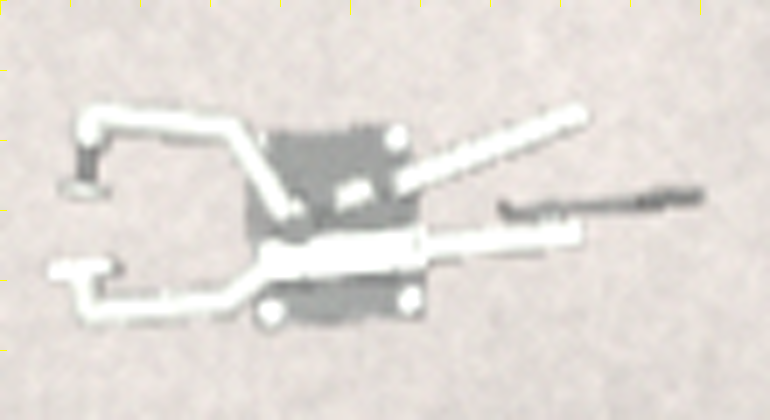

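View pics/s_cl.png

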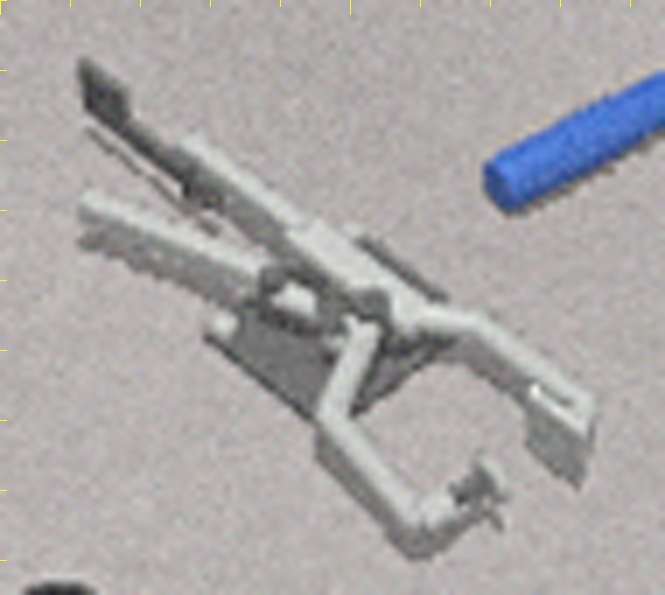

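Candidates for the module: the dark finned block with the green edge on the rest, top (225,203) and scene (398,262). It could be confused with the pink blocks at top (172,161), (187,204), (197,239) and (237,268), or with the transformer at (270,262). The crops show grey fins, a green board and the white lip and back of the rest, so the block on the rest is the one I want.

Next I'll measure by casting rays from corner pixels.

```bash
cat > h.py <<'E'
import numpy as np,pickle,cv2
d=pickle.load(open("c0.pkl","rb"))
def ray(n,u,v):
    c=d[n];T=np.array(c["cam_to_world"]);r=np.linalg.inv(c["K"])@[u,v,1.]
    return T[:3,3],T[:3,:3]@r
def onz(n,u,v,z):
    o,r=ray(n,u,v);return o+r*(z-o[2])/r[2]
def tri(a,b):
    (o1,r1),(o2,r2)=ray("top",*a),ray("scene",*b)
    r1=r1/np.linalg.norm(r1);r2=r2/np.linalg.norm(r2)
    s=np.linalg.lstsq(np.c_[r1,-r2],o2-o1,rcond=None)[0]
    p,q=o1+r1*s[0],o2+r2*s[1];return (p+q)/2,np.linalg.norm(p-q)
def proj(n,p):
    c=d[n];T=np.linalg.inv(np.array(c["cam_to_world"]));q=c["K"]@(T[:3,:3]@np.asarray(p)+T[:3,3]);return q[:2]/q[2]
def pt(x,y,u0,v0,s): return (u0+(x+.5)/s-.5, v0+(y+.5)/s-.5)
tm=lambda x,y:pt(x,y,205,175,12)
sm=lambda x,y:pt(x,y,360,235,9)
tc=lambda x,y:pt(x,y,285,170,7)
sc=lambda x,y:pt(x,y,265,155,7)
E
python3 - <<'E'
from h import *
np.set_printoptions(precision=4,suppress=True)
print("rest base top corners (top cam,z=6mm)")
Q=np.array([onz("top",*tm(*p),.006) for p in [(135,145),(403,108),(452,520),(183,556)]])
print(Q,Q.mean(0)); 
print("yaw",np.degrees(np.arctan2(*(Q[0]+Q[1]-Q[2]-Q[3])[[1,0]])), np.linalg.norm(Q[0]-Q[1]),np.linalg.norm(Q[1]-Q[2]))
S=np.array([onz("scene",*sm(*p),.006) for p in [(88,412),(282,560),(518,303)]])
print("scene corners",S, "ctr",(S[0]+S[2])/2,)
print("module board top corners")
A=tri(tm(350,430),sm(325,95));B=tri(tm(125,464),sm(485,205));print(A,B,np.linalg.norm(A[0]-B[0]))
print("clamp")
for nm,t,s in [("fixed handle -x edge end",(580,243),None)]:
    print(nm,onz("top",*tc(*t),.0305))
for nm,a,z in [("fh start top",(425,232),.0305),("fh end top",(580,222),.0305),("fh start bot",(425,262),.0305),("fh end bot",(580,245),.0305),
  ("mh end",(583,113),.0305),("mh near",(400,185),.0305),("tab end",(704,195),.046),("tab start",(610,206),.046),
  ("fpad L",(48,258),.038),("fpad R",(112,258),.038),("mpad L",(60,195),.033),("mpad R",(110,195),.033)]:
    print(nm,onz("top",*tc(*a),z))
print("tab top scene", onz("scene",*sc(80,60),.046),onz("scene",*sc(128,100),.046))
E
```

```text
rest base top corners (top cam,z=6mm)
[[0.6042 0.3396 0.006 ]
 [0.6153 0.2707 0.006 ]
 [0.509  0.2544 0.006 ]
 [0.4983 0.3232 0.006 ]] [0.5567 0.297  0.006 ]
yaw 8.734399491194107 0.06977357752163545 0.10755277722105024
scene corners [[0.6187 0.2772 0.006 ]
 [0.6088 0.345  0.006 ]
 [0.4987 0.3277 0.006 ]] ctr [0.5587 0.3025 0.006 ]
module board top corners
(array([0.5289, 0.2684, 0.0707]), np.float64(0.001853098170596364)) (array([0.52  , 0.3225, 0.0706]), np.float64(0.00046470248068417253)) 0.054852561535742674
clamp
fixed handle -x edge end [ 0.5579 -0.1297  0.0305]
fh start top [ 0.5613 -0.0621  0.0305]
fh end top [ 0.567  -0.1295  0.0305]
fh start bot [ 0.5482 -0.0623  0.0305]
fh end bot [ 0.557  -0.1297  0.0305]
mh end [ 0.6147 -0.1302  0.0305]
mh near [ 0.5815 -0.0508  0.0305]
tab end [ 0.5789 -0.181   0.046 ]
tab start [ 0.5733 -0.1405  0.046 ]
fpad L [0.5462 0.101  0.038 ]
fpad R [0.5468 0.0734 0.038 ]
mpad L [0.5739 0.0969 0.033 ]
mpad R [0.5743 0.0752 0.033 ]
tab top scene [ 0.583  -0.1781  0.046 ] [ 0.5809 -0.146   0.046 ]
```

```bash
python3 - <<'E'
from h import *
np.set_printoptions(precision=4,suppress=True,linewidth=150)
g=cv2.cvtColor(d["top"]["img"],cv2.COLOR_RGB2GRAY).astype(float)
print(g[199:212,345:372].astype(int))
# fixed handle centreline, per column weighted centroid
P=[]
for u in range(347,367):
    col=g[200:208,u]-115; col=np.clip(col,0,None); col[col<25]=0
    if col.sum()>0:
        v=200+(col*np.arange(8)).sum()/col.sum(); P.append(onz("top",u,v,.0305))
P=np.array(P);k=np.polyfit(P[:,1],P[:,0],1);print("fixed handle x=",k,"deg",np.degrees(np.arctan(-k[0])),"x at -.107",np.polyval(k,-.107))
for nm,(u0,v0,w,h,s) in {"t_cl2":(285,170,110,60,7),"t_jaw":(288,178,40,44,13)}.items():
    im=d["top"]["img"][v0:v0+h,u0:u0+w,::-1]
    im=cv2.resize(im,None,fx=s,fy=s,interpolation=cv2.INTER_CUBIC);cv2.imwrite(f"pics/{nm}.png",im)
im=d["scene"]["img"][200:240,300:355,::-1];cv2.imwrite("pics/s_jaw.png",cv2.resize(im,None,fx=13,fy=13,interpolation=cv2.INTER_CUBIC))
E
```

```text
[[127 127 128 130 129 129 127 125 127 125 124  87  87 110 113 108 104  94  92  92  98  95  90  89  87  86  87]
 [127 127 129 132 128 128 126 126 127 126 124  97  78  84  86  89  91 100  98 106  92 106 107 106 106 106 106]
 [127 127 130 128 128 128 127 123 125 127 129 118  97  95  97  99  98 119 119 125 113 134 135 122 128 127 127]
 [140 118 122 121 123 124 124 125 124 136 137 139 129 130 134 132 129 140 145 146 143 151 151 123 133 130 128]
 [149 128 131 134 136 136 142 143 142 149 152 155 152 154 156 157 157 158 162 161 161 162 157 129 133 131 129]
 [152 153 156 158 158 160 161 162 161 163 163 162 158 157 157 155 154 153 151 150 146 143 139 123 128 126 127]
 [164 163 159 156 155 153 152 153 148 144 142 137 133 130 128 127 123 123 133 129 123 121 119 122 129 127 128]
 [164 138 129 127 124 124 134 130 125 121 115 114 110 110 110 109 109 113 126 129 129 127 128 129 131 128 128]
 [147 103 107 108 109 110 124 128 127 128 126 125 125 127 129 127 126 126 128 129 127 126 126 130 131 129 128]
 [110 114 125 127 128 125 124 127 126 125 125 127 127 126 127 129 128 126 126 127 127 125 125 129 129 130 129]
 [ 92 125 130 128 129 128 126 125 126 124 127 130 126 126 125 124 124 124 125 127 130 127 128 128 129 129 127]
 [ 96 125 127 126 125 125 128 127 126 126 130 130 128 126 125 126 125 126 126 126 127 130 127 128 128 130 124]
 [110 125 127 125 123 127 126 127 126 128 130 130 130 127 125 128 126 126 128 128 129 128 126 127 129 130 124]]
fixed handle x= [-0.1103  0.5483] deg 6.293133747808578 x at -.107 0.560104413567145
```

View pics/t_jaw.png

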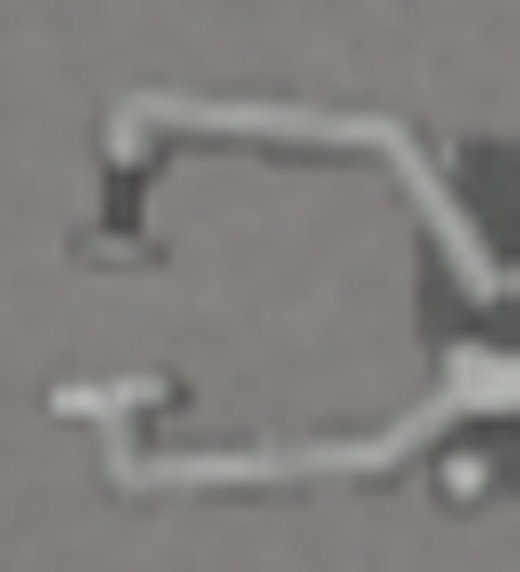

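View pics/s_jaw.png

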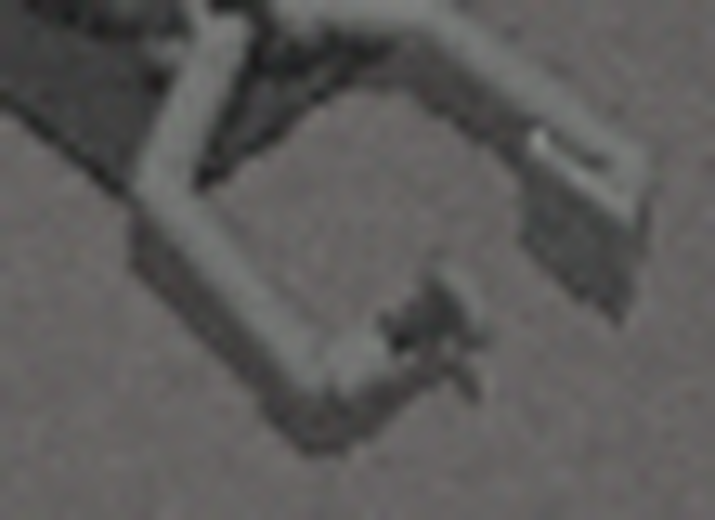

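View pics/t_cl2.png

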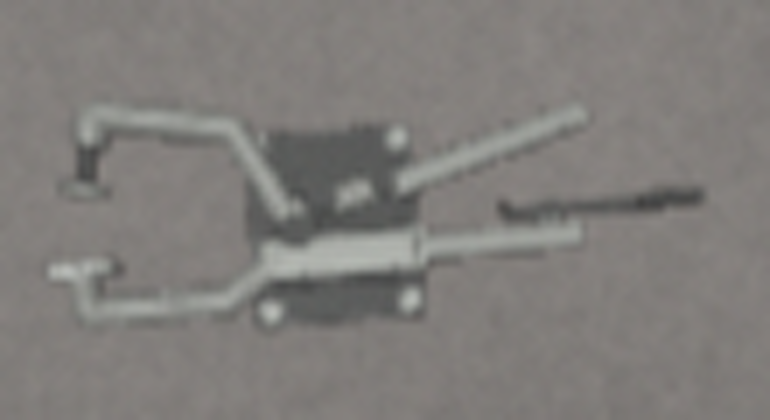

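```bash
python3 - <<'E'
from h import *
np.set_printoptions(precision=4,suppress=True,linewidth=150)
tj=lambda x,y:pt(x,y,288,178,13)
sj=lambda x,y:pt(x,y,300,200,13)
tc2=tc
fL,fR=onz("top",*tj(50,388),.038),onz("top",*tj(174,370),.038)
print("fpad top",fL,fR,(fL+fR)/2)
a,b=onz("scene",*sj(528,148),.038),onz("scene",*sj(632,228),.038);print("fpad scene",a,b,(a+b)/2)
# tab
print("tab top", onz("top",*tc(704,194),.046),onz("top",*tc(635,201),.046))
# handle end far corners in both views : fixed handle end top centre
print("fh end", onz("top",*tc(580,232),.0305), "scene", onz("scene",*sc(190,140),.0305), "mh end", onz("top",*tc(585,113),.0305),"scene",onz("scene",*sc(80,200),.0305))
# base bolts
# moving arm corner
print("arm corner out top",onz("top",*tj(118,92),.0285),"scene",onz("scene",*sj(310,395),.0285))
print("rest base corners scene vs top: see before")
for p in [(.55,.087,.0),(.227,-.5,.23)]: print(proj("top",p),proj("scene",p))
# known object: gripper TCP
E
```

```text
fpad top [0.5433 0.1011 0.038 ] [0.5481 0.0724 0.038 ] [0.5457 0.0867 0.038 ]
fpad scene [0.5479 0.0772 0.038 ] [0.5449 0.1073 0.038 ] [0.5464 0.0922 0.038 ]
tab top [ 0.5793 -0.181   0.046 ] [ 0.5757 -0.1513  0.046 ]
fh end [ 0.5627 -0.1296  0.0305] scene [ 0.5663 -0.1233  0.0305] mh end [ 0.6148 -0.1311  0.0305] scene [ 0.6222 -0.1245  0.0305]
arm corner out top [0.6136 0.0876 0.0285] scene [0.6202 0.0934 0.0285]
rest base corners scene vs top: see before
[296.808  205.8484] [341.5207 221.9515]
[522.3398 334.9635] [303.545   22.2633]
```

```bash
cat > plan.py <<'E'
from cell import manip
import numpy as np
from scipy.spatial.transform import Rotation as R
np.set_printoptions(precision=4,suppress=True,linewidth=150)
def cur():
    s=manip.state();q=s["ee_rot"];return np.array(s["ee_pos"]),R.from_quat([q[1],q[2],q[3],q[0]]),s
def tool(yaw,tilt):  # tool x,y,z = [xm,-ym,-zm]; tilt of module z towards -x, deg
    m=R.from_euler('z',yaw,degrees=True)*R.from_euler('y',-tilt,degrees=True)
    return m*R.from_matrix(np.diag([1.,-1,-1])), m
def rows(pos,rot,n=None,p0=None,r0=None):
    p,r,s=cur()
    if p0 is not None:p,r=p0,r0
    t=r.inv().apply(np.asarray(pos)-p);rv=(r.inv()*rot).as_rotvec()
    N=n or int(max(np.ceil(np.linalg.norm(t)/.043),np.ceil(np.degrees(np.linalg.norm(rv))/7.5),1))
    S=sum(R.from_rotvec(rv*k/N).as_matrix() for k in range(N))
    d=np.linalg.solve(S,t)
    print("total tool cm",t*100,"deg",np.degrees(rv));print(N,"rows of cm",np.round(d*100,3),"deg",np.round(np.degrees(rv/N),3))
E
cat > k.py <<'E'
import numpy as np
from plan import *
MC=np.array([.5504,.2994,.0535]);MY=8.6
E
python3 - <<'E'
from k import *
rot,m=tool(MY,40)
zm=m.apply([0,0,1]); print(MC+zm*.077)
rows(MC+zm*.077,rot)
E
```

```text
[0.5015 0.292  0.1125]
total tool cm [ 57.7217 -60.8046  11.9169] deg [-5.6028 39.742  15.1191]
20 rows of cm [ 2.207 -3.419  1.341] deg [-0.28   1.987  0.756]
```

Call:
move_arm --deltas '[{"delta_pos": [2.2, -3.4, 1.2], "rotation": [-0.28, 2, 0.75]}, {"delta_pos": [2.2, -3.4, 1.2], "rotation": [-0.28, 2, 0.75]}, {"delta_pos": [2.2, -3.4, 1.2], "rotation": [-0.28, 2, 0.75]}, {"delta_pos": [2.2, -3.4, 1.2], "rotation": [-0.28, 2, 0.75]}, {"delta_pos": [2.2, -3.4, 1.2], "rotation": [-0.28, 2, 0.75]}, {"delta_pos": [2.2, -3.4, 1.2], "rotation": [-0.28, 2, 0.75]}, {"delta_pos": [2.2, -3.4, 1.2], "rotation": [-0.28, 2, 0.75]}, {"delta_pos": [2.2, -3.4, 1.2], "rotation": [-0.28, 2, 0.75]}, {"delta_pos": [2.2, -3.4, 1.2], "rotation": [-0.28, 2, 0.75]}, {"delta_pos": [2.2, -3.4, 1.2], "rotation": [-0.28, 2, 0.75]}]' --gripper 8.5

```text
t: 1.1
ee_pos: [0.3255, -0.0995, 0.1422]
ee_rot: [-0.013, 0.974, 0.143, 0.175]
ft_force: [1.2, 0.6, 0.5]
opening: 0.0846
```

```bash
python3 - <<'E'
from k import *
rot,m=tool(MY,40)
zm=m.apply([0,0,1]); p,r,s=cur();print(p,s["t"],s["joints"])
rows(MC+zm*.077,rot)
E
```

```text
[ 0.3255 -0.0995  0.1422] 1.1 [-0.796  -0.1604 -1.0566  0.4829  0.2989  2.0831]
total tool cm [ 25.4872 -32.6286  11.7012] deg [-2.7468 19.6638  7.5286]
11 rows of cm [ 1.957 -3.124  1.344] deg [-0.25   1.788  0.684]
```

Call:
move_arm --deltas '[{"delta_pos": [2.1, -3.4, 1.2], "rotation": [-0.27, 1.97, 0.75]}, {"delta_pos": [2.1, -3.4, 1.2], "rotation": [-0.27, 1.97, 0.75]}, {"delta_pos": [2.1, -3.4, 1.2], "rotation": [-0.27, 1.97, 0.75]}, {"delta_pos": [2.1, -3.4, 1.2], "rotation": [-0.27, 1.97, 0.75]}, {"delta_pos": [2.1, -3.4, 1.2], "rotation": [-0.27, 1.97, 0.75]}, {"delta_pos": [2.1, -3.4, 1.2], "rotation": [-0.27, 1.97, 0.75]}, {"delta_pos": [2.1, -3.4, 1.2], "rotation": [-0.27, 1.97, 0.75]}, {"delta_pos": [2.1, -3.4, 1.2], "rotation": [-0.27, 1.97, 0.75]}, {"delta_pos": [2.1, -3.4, 1.2], "rotation": [-0.27, 1.97, 0.75]}, {"delta_pos": [0, 0, 0], "rotation": [0, 0, 0]}]'

```text
t: 2.1
ee_pos: [0.4783, 0.1943, 0.1308]
ee_rot: [-0.037, 0.938, 0.116, 0.324]
ft_force: [0.7, -0.4, -0.2]
opening: 0.0851
```

```bash
python3 - <<'E'
from k import *
import cv2,pickle
rot,m=tool(MY,40)
zm=m.apply([0,0,1]); p,r,s=cur();print(p,s["t"],s["joints"])
rows(MC+zm*.077,rot)
d={n:manip.camera(n) for n in("scene","top")}
pickle.dump(d,open("c1.pkl","wb"))
im=d["top"]["img"][165:235,190:270,::-1];cv2.imwrite("pics/t1.png",cv2.convertScaleAbs(cv2.resize(im,None,fx=8,fy=8,interpolation=cv2.INTER_CUBIC),alpha=1.5))
im=d["scene"]["img"][190:300,350:450,::-1];cv2.imwrite("pics/s1.png",cv2.convertScaleAbs(cv2.resize(im,None,fx=5,fy=5,interpolation=cv2.INTER_CUBIC),alpha=1.5))
E
```

```text
[0.4783 0.1943 0.1308] 2.1 [ 0.2463  0.1009 -1.1284 -0.3237 -0.0057  3.1406]
total tool cm [ 2.5205 -8.9299  4.2461] deg [-3.1447  1.8689  4.3407]
3 rows of cm [ 0.749 -3.023  1.37 ] deg [-1.048  0.623  1.447]
```

View pics/t1.png

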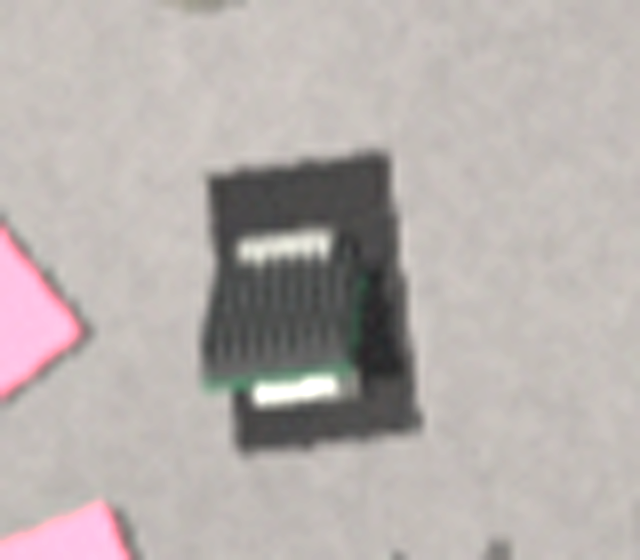

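View pics/s1.png

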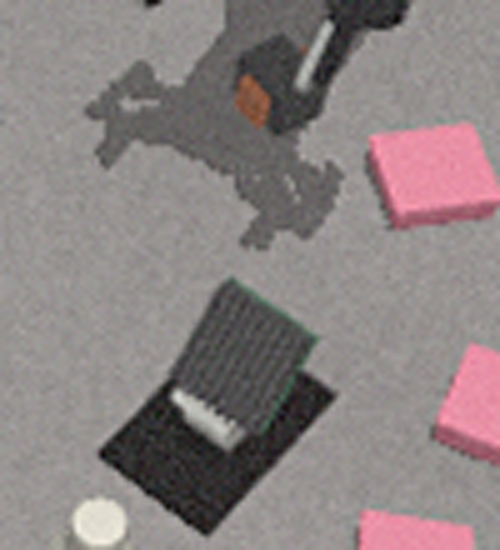

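Joint 6 has reached its limit, so I'll make a half turn about tool z, which gives the same grasp.

Call:
move_arm --deltas '[{"delta_pos": [0, 0, -0.2], "rotation": [0, 0, -8]}, {"delta_pos": [0, 0, -0.2], "rotation": [0, 0, -8]}, {"delta_pos": [0, 0, -0.2], "rotation": [0, 0, -8]}, {"delta_pos": [0, 0, -0.2], "rotation": [0, 0, -8]}, {"delta_pos": [0, 0, -0.2], "rotation": [0, 0, -8]}, {"delta_pos": [0, 0, 0], "rotation": [0, 0, -8]}, {"delta_pos": [0, 0, 0], "rotation": [0, 0, -8]}, {"delta_pos": [0, 0, 0], "rotation": [0, 0, -8]}, {"delta_pos": [0, 0, 0], "rotation": [0, 0, -8]}, {"delta_pos": [0, 0, 0], "rotation": [0, 0, -8]}]'

```text
t: 3.2
ee_pos: [0.4693, 0.1903, 0.138]
ee_rot: [0.18, 0.644, 0.693, 0.27]
ft_force: [-0.2, 1.1, 0.2]
opening: 0.0849
```

Call:
move_arm --deltas '[{"delta_pos": [0, 0, 0], "rotation": [0, 0, -8]}, {"delta_pos": [0, 0, 0], "rotation": [0, 0, -8]}, {"delta_pos": [0, 0, 0], "rotation": [0, 0, -8]}, {"delta_pos": [0, 0, 0], "rotation": [0, 0, -8]}, {"delta_pos": [0, 0, 0], "rotation": [0, 0, -8]}, {"delta_pos": [0, 0, 0], "rotation": [0, 0, -8]}, {"delta_pos": [0, 0, 0], "rotation": [0, 0, -8]}, {"delta_pos": [0, 0, 0], "rotation": [0, 0, -8]}, {"delta_pos": [0, 0, 0], "rotation": [0, 0, -8]}, {"delta_pos": [0, 0, 0], "rotation": [0, 0, -8]}]'

```text
t: 4.2
ee_pos: [0.4693, 0.1902, 0.138]
ee_rot: [0.312, 0.048, 0.945, 0.091]
ft_force: [-0.4, -0.0, 0.2]
opening: 0.0852
```

```bash
sed -i 's/np.diag(\[1.,-1,-1\])/np.diag([-1.,1,-1])/' plan.py; python3 - <<'E'
from k import *
rot,m=tool(MY,40)
zm=m.apply([0,0,1]); p,r,s=cur();print(p,s["t"],s["joints"])
rows(MC+zm*.077,rot)
E
```

```text
[0.4693 0.1902 0.138 ] 4.2 [ 0.2431  0.0621 -1.135  -0.2876 -0.0062  0.3425]
total tool cm [0.3991 9.5557 5.3776] deg [  2.5986  -2.583  -15.4671]
3 rows of cm [-0.128  3.22   1.743] deg [ 0.866 -0.861 -5.156]
```

Call:
move_arm --deltas '[{"delta_pos": [-0.1, 3.2, 1.7], "rotation": [0.9, -0.9, -5]}, {"delta_pos": [-0.1, 3.2, 1.7], "rotation": [0.9, -0.9, -5]}, {"delta_pos": [-0.1, 3.2, 1.8], "rotation": [0.8, -0.8, -5.4]}, {"delta_pos": [0, 0, 0], "rotation": [0, 0, 0]}, {"delta_pos": [0, 0, 0], "rotation": [0, 0, 0]}]'

```text
t: 4.7
ee_pos: [0.5012, 0.2918, 0.1121]
ee_rot: [0.34, -0.068, 0.937, 0.027]
ft_force: [-0.5, -0.6, 0.5]
opening: 0.0849
```

```bash
cat > snap.py <<'E'
from k import *
import cv2,pickle,sys
def snap(tag,tb,sb,al=1.5):
    d={n:manip.camera(n) for n in("scene","top")}
    pickle.dump(d,open(f"c{tag}.pkl","wb"))
    ims=[]
    for n,(u,v,w,h,s) in (("top",tb),("scene",sb)):
        im=d[n]["img"][v:v+h,u:u+w,::-1]
        ims.append(cv2.convertScaleAbs(cv2.resize(im,None,fx=s,fy=s,interpolation=cv2.INTER_CUBIC),alpha=al))
    H=max(i.shape[0] for i in ims)
    cv2.imwrite(f"pics/p{tag}.png",np.hstack([cv2.copyMakeBorder(i,0,H-i.shape[0],0,4,cv2.BORDER_CONSTANT) for i in ims]))
E
python3 - <<'E'
from snap import *
rot,m=tool(MY,40)
zm=m.apply([0,0,1]); p,r,s=cur();print(p,s["t"],s["joints"])
rows(MC+zm*.077,rot)
snap(2,(190,165,80,90,5),(360,210,75,90,5))
E
```

```text
[0.5012 0.2918 0.1121] 4.7 [ 0.5227  0.2771 -0.9913 -0.3596 -0.2358  0.2966]
total tool cm [-0.0492  0.014  -0.0109] deg [-0.0002 -0.0776 -0.3081]
1 rows of cm [-0.049  0.014 -0.011] deg [-0.    -0.078 -0.308]
```

View pics/p2.png

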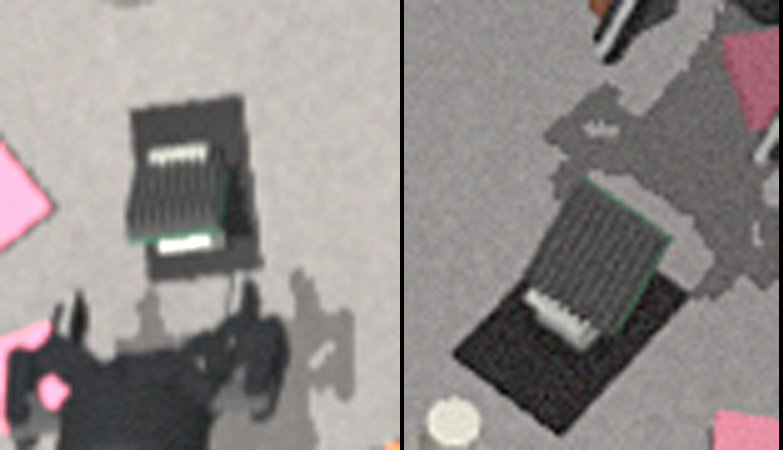

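```bash
python3 - <<'E'
from h import *
from plan import *
p,r,s=cur()
for y in (-.0425,-.056,.0425,.056):
  for z in (-.013,-.033):
    q=p+r.apply([0,y,z]); a=proj("top",q);b=proj("scene",q)
    print(y,z,"crop top",(a-[190,165]+.5)*5-.5,"scene",(b-[360,210]+.5)*5-.5)
d2=pickle.load(open("c2.pkl","rb"))
im=d2["top"]["img"][205:240,195:250,::-1];cv2.imwrite("pics/t2z.png",cv2.convertScaleAbs(cv2.resize(im,None,fx=13,fy=13,interpolation=cv2.INTER_CUBIC),alpha=2.2,beta=10))
im=d2["scene"]["img"][190:250,385:440,::-1];cv2.imwrite("pics/s2z.png",cv2.convertScaleAbs(cv2.resize(im,None,fx=9,fy=9,interpolation=cv2.INTER_CUBIC),alpha=2.2,beta=10))
E
```

```text
-0.0425 -0.013 crop top [235.2456 280.1578] scene [203.4742  59.4444]
-0.0425 -0.033 crop top [232.2609 302.9612] scene [222.9099  25.2059]
-0.056 -0.013 crop top [259.2331 277.1861] scene [181.6725  44.9102]
-0.056 -0.033 crop top [256.5933 299.941 ] scene [200.9052  10.7766]
0.0425 -0.013 crop top [ 83.9351 298.9034] scene [346.0132 154.4686]
0.0425 -0.033 crop top [ 78.7717 322.0128] scene [366.8027 119.5616]
0.056 -0.013 crop top [ 59.8593 301.8861] scene [369.5253 170.1431]
0.056 -0.033 crop top [ 54.3485 325.0443] scene [390.5426 135.1287]
```

View pics/t2z.png

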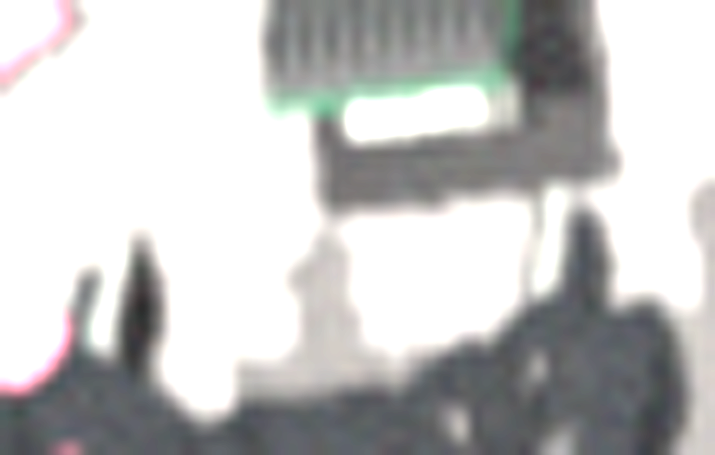

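View pics/s2z.png

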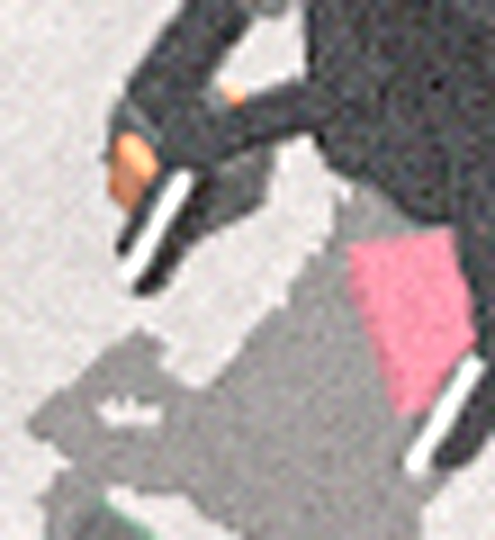

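```bash
python3 - <<'E'
from h import *
from plan import *
a=onz("top",*tm(350,430),.0707);b=onz("top",*tm(125,464),.0707)
mid=(a+b)/2;print(a,b,mid,np.degrees(np.arctan2(a[0]-b[0],b[1]-a[1])))
y=np.radians(8.7);print(mid+.0262*np.array([np.cos(y),np.sin(y),0]))
rc=np.array([.5567,.297]);v=mid[:2]-rc;print("rest local",v@[np.cos(y),np.sin(y)],v@[-np.sin(y),np.cos(y)])
E
```

```text
[0.5296 0.2678 0.0707] [0.5202 0.3224 0.0707] [0.5249 0.2951 0.0707] 9.823744208008524
[0.5508 0.299  0.0707]
rest local -0.03174629102435021 0.002901138655446138
```

```bash
sed -i 's/^MC=.*/MC=np.array([.5505,.298,.0535]);MY=8.8/' k.py; python3 - <<'E'
from k import *
rot,m=tool(MY,40)
zm=m.apply([0,0,1]); 
rows(MC+zm*-.013,rot)
E
```

```text
total tool cm [ 0.0225 -0.0149  9.0228] deg [-0.1725 -0.0086 -0.5525]
3 rows of cm [ 0.008 -0.008  3.008] deg [-0.057 -0.003 -0.184]
```

Call:
move_arm --deltas '[{"delta_pos": [0, 0, 2], "rotation": [0, 0, -0.2]}, {"delta_pos": [0, 0, 2], "rotation": [0, 0, -0.2]}, {"delta_pos": [0, 0, 2], "rotation": [0, 0, -0.2]}, {"delta_pos": [0, 0, 1.5], "rotation": [0, 0, 0]}, {"delta_pos": [0, 0, 1.5], "rotation": [0, 0, 0]}, {"delta_pos": [0, 0, 0], "rotation": [0, 0, 0]}]'

```text
t: 5.4
ee_pos: [0.5603, 0.2992, 0.0437]
ee_rot: [0.341, -0.071, 0.937, 0.025]
ft_force: [0.5, -0.1, -0.2]
opening: 0.0852
```

```bash
python3 - <<'E'
from snap import *
p,r,s=cur();print(p,s["t"],s["ft_force"])
snap(3,(190,165,80,90,5),(360,210,75,90,5))
E
```

```text
[0.5603 0.2992 0.0437] 5.4 [ 0.4544 -0.0707 -0.1539]
```

View pics/p3.png

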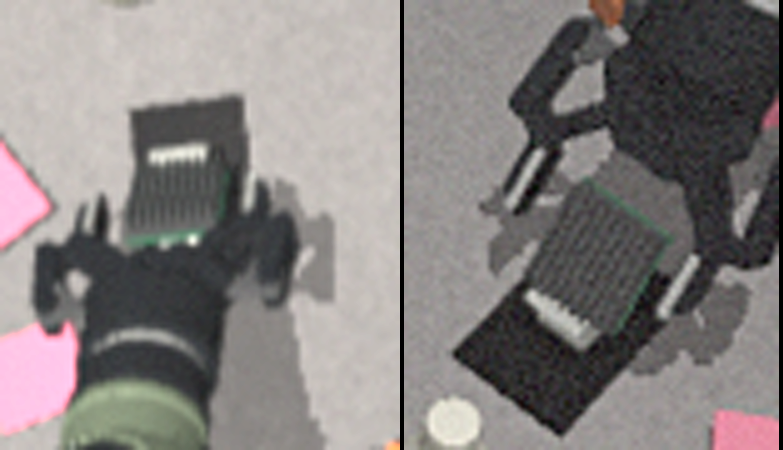

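Both fingers straddle the module's ends: left finger at top crop (95,215), right at (250,210). Closing now.

Call:
move_arm --deltas '[{"delta_pos": [0, 0, 0], "rotation": [0, 0, 0]}, {"delta_pos": [0, 0, 0], "rotation": [0, 0, 0]}, {"delta_pos": [0, 0, 0], "rotation": [0, 0, 0]}, {"delta_pos": [0, 0, 0], "rotation": [0, 0, 0]}, {"delta_pos": [0, 0, 0], "rotation": [0, 0, 0]}, {"delta_pos": [0, 0, 0], "rotation": [0, 0, 0]}]' --gripper 5.0 --force 40

```text
t: 6.1
ee_pos: [0.5596, 0.301, 0.0452]
ee_rot: [0.342, -0.073, 0.936, 0.025]
ft_force: [-4.4, -1.9, 5.7]
opening: 0.0533
```

Call:
move_arm --deltas '[{"delta_pos": [-0.64, 0, -0.77], "rotation": [0, 0, 0]}, {"delta_pos": [-1.29, 0, -1.53], "rotation": [0, 0, 0]}, {"delta_pos": [-1.29, 0, -1.53], "rotation": [0, 0, 0]}, {"delta_pos": [-1.29, 0, -1.53], "rotation": [0, 0, 0]}, {"delta_pos": [-1.29, 0, -1.53], "rotation": [0, 0, 0]}, {"delta_pos": [0, 0, 0], "rotation": [0, 0, 0]}]'

```text
t: 6.7
ee_pos: [0.5611, 0.3024, 0.1381]
ee_rot: [0.344, -0.073, 0.936, 0.026]
ft_force: [0.2, 0.2, -1.6]
opening: 0.0534
```

```bash
python3 - <<'E'
from snap import *
p,r,s=cur();print(p,s["t"],s["ft_force"],s["opening"],s["joints"])
snap(4,(190,155,80,90,5),(360,200,75,90,5))
yc=6.0
rot,m=tool(yc,0)
seat=np.array([.5547,.0876,0])
rows(seat+[0,0,.15],rot)
E
```

```text
[0.5611 0.3024 0.1381] 6.7 [ 0.2342  0.1837 -1.6244] 0.05337610567106282 [ 0.4768  0.2931 -0.8517 -0.2526 -0.2071  0.2488]
total tool cm [  1.905  -21.0634  -3.5634] deg [ 0.8828 40.0942  2.7726]
6 rows of cm [ 0.411 -3.521 -0.47 ] deg [0.147 6.682 0.462]
```

View pics/p4.png

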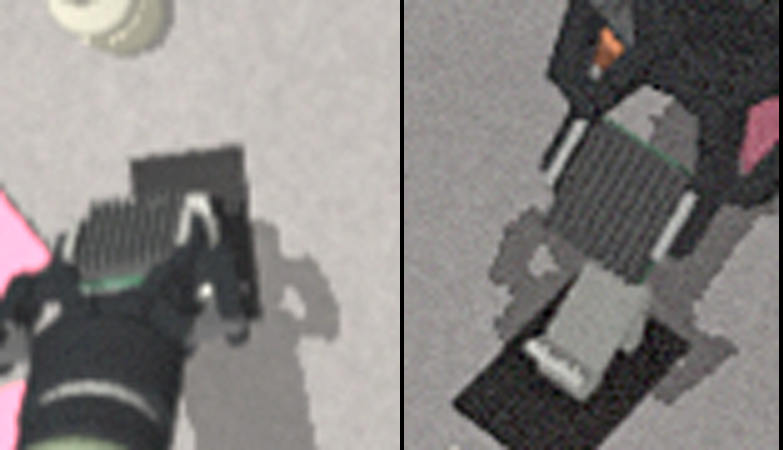

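Module is held, empty white rest visible. Now rotating it upright above the clamp seat.

Call:
move_arm --deltas '[{"delta_pos": [0.3, -2.7, -0.4], "rotation": [0.1, 5, 0.35]}, {"delta_pos": [0.3, -2.7, -0.4], "rotation": [0.1, 5, 0.35]}, {"delta_pos": [0.3, -2.7, -0.4], "rotation": [0.1, 5, 0.35]}, {"delta_pos": [0.3, -2.7, -0.4], "rotation": [0.1, 5, 0.35]}, {"delta_pos": [0.3, -2.7, -0.4], "rotation": [0.1, 5, 0.35]}, {"delta_pos": [0.3, -2.7, -0.4], "rotation": [0.1, 5, 0.35]}, {"delta_pos": [0.3, -2.7, -0.4], "rotation": [0.1, 5, 0.35]}, {"delta_pos": [0.3, -2.2, -0.4], "rotation": [0.1, 5, 0.35]}, {"delta_pos": [0, 0, 0], "rotation": [0, 0, 0]}, {"delta_pos": [0, 0, 0], "rotation": [0, 0, 0]}]'

```text
t: 7.8
ee_pos: [0.554, 0.0874, 0.1518]
ee_rot: [-0.0, -0.052, 0.999, 0.001]
ft_force: [-0.3, 1.0, -2.4]
opening: 0.0538
```

```bash
python3 - <<'E'
from snap import *
p,r,s=cur();print(p,s["t"],s["ft_force"],s["opening"],s["joints"])
print(r.as_matrix())
snap(5,(270,165,80,90,5),(300,140,75,90,5))
rot,m=tool(6,0)
seat=np.array([.5547,.0876,0])
rows(seat+m.apply([.004,0,.15]),rot)
E
```

```text
[0.554  0.0874 0.1518] 7.8 [-0.3086  0.9515 -2.3712] 0.053766972585624025 [ 0.024   0.4109 -0.282   0.8785  0.0018 -0.0794]
[[-0.9947 -0.1031 -0.0007]
 [-0.1031  0.9947  0.0017]
 [ 0.0005  0.0018 -1.    ]]
total tool cm [-0.5604 -0.0904  0.2288] deg [ 0.0939 -0.0253  0.0219]
1 rows of cm [-0.56  -0.09   0.229] deg [ 0.094 -0.025  0.022]
```

View pics/p5.png

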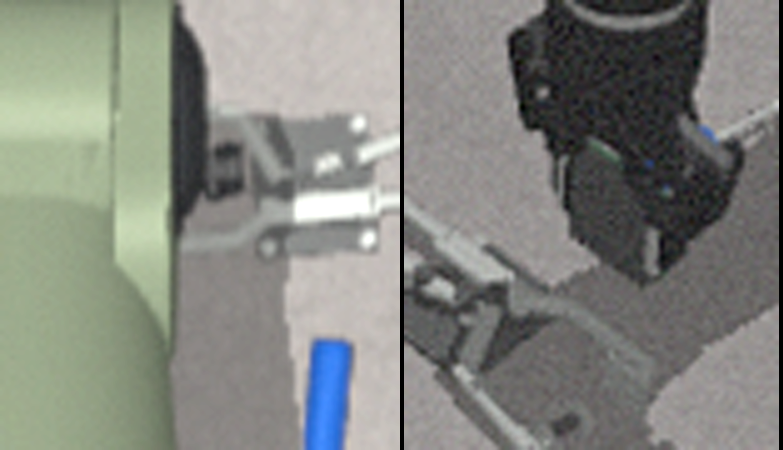

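```bash
python3 - <<'E'
from h import *
from plan import *
p,r,s=cur()
d5=pickle.load(open("c5.pkl","rb"))
im=cv2.convertScaleAbs(cv2.resize(d5["scene"]["img"][160:205,320:375,::-1],None,fx=13,fy=13,interpolation=cv2.INTER_CUBIC),alpha=2.4,beta=10)
cv2.imwrite("pics/s5a.png",im)
for z in(.0186,-.0414):
  for x in(-.009,.009):
    for y in(-.027,.027):
      q=proj("scene",p+r.apply([x,y,z]));c=(q+[1.3,0]-[320,160]+.5)*13-.5;print(x,y,z,c.round())
      cv2.circle(im,tuple(int(a) for a in c),4,(0,0,255) if x<0 else (255,0,0),1)
cv2.imwrite("pics/s5b.png",np.hstack([im]))
E
```

```text
-0.009 -0.027 0.0186 [184. 364.]
-0.009 0.027 0.0186 [381. 509.]
0.009 -0.027 0.0186 [247. 317.]
0.009 0.027 0.0186 [444. 460.]
-0.009 -0.027 -0.0414 [188. 156.]
-0.009 0.027 -0.0414 [392. 303.]
0.009 -0.027 -0.0414 [253. 109.]
0.009 0.027 -0.0414 [457. 253.]
```

View pics/s5b.png

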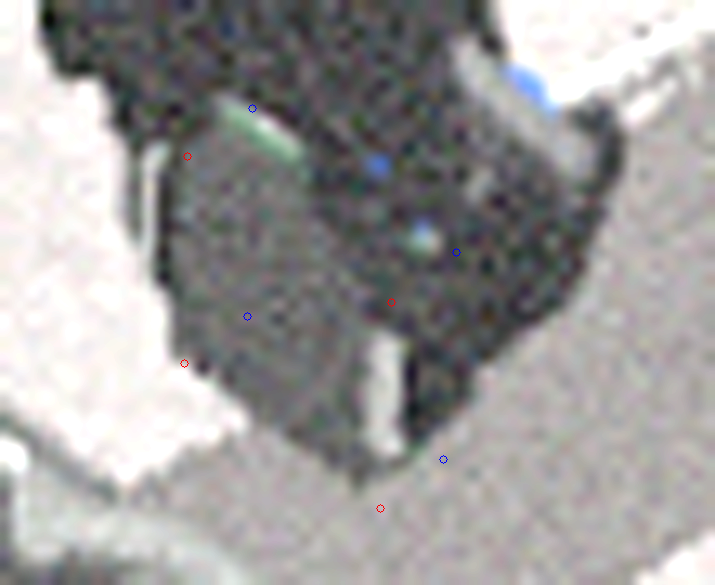

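Call:
move_arm --deltas '[{"delta_pos": [-0.3, 0, 2], "rotation": [0, 0, 0]}, {"delta_pos": [-0.3, -0.1, 2], "rotation": [0.1, 0, 0]}, {"delta_pos": [0, 0, 2], "rotation": [0, 0, 0]}, {"delta_pos": [0, 0, 1.8], "rotation": [0, 0, 0]}, {"delta_pos": [0, 0, 0], "rotation": [0, 0, 0]}, {"delta_pos": [0, 0, 0], "rotation": [0, 0, 0]}]'

```text
t: 8.5
ee_pos: [0.5596, 0.0882, 0.0758]
ee_rot: [0.0, -0.053, 0.999, -0.0]
ft_force: [-0.4, 0.6, -1.9]
opening: 0.0534
```

```bash
cat > see.py <<'E'
from h import *
from plan import *
import sys
def see(tag,u,v,w,h,s,dx=0,zb=.0156,cam="scene",marks=True,al=2.2):
    p,r,st=cur();print(p,st["t"],st["ft_force"],st["opening"])
    c=manip.camera(cam);pickle.dump(c,open(f"c{tag}.pkl","wb"))
    im=cv2.convertScaleAbs(cv2.resize(c["img"][v:v+h,u:u+w,::-1],None,fx=s,fy=s,interpolation=cv2.INTER_CUBIC),alpha=al,beta=10)
    if marks:
      for x in(-.009,.009):
       for y in(-.027,.027):
        q=proj(cam,p+r.apply([x,y,zb]));k=(q+[1.3,0]-[u,v]+.5)*s-.5
        cv2.circle(im,tuple(int(a) for a in k),4,(0,0,255) if x<0 else (255,0,0),1)
    cv2.imwrite(f"pics/{tag}.png",im)
E
python3 -c "
from see import *
see('s6',300,170,70,65,10)"
```

```text
[0.5596 0.0882 0.0758] 8.5 [-0.4444  0.5642 -1.9362] 0.053362844230679836
```

View pics/s6.png

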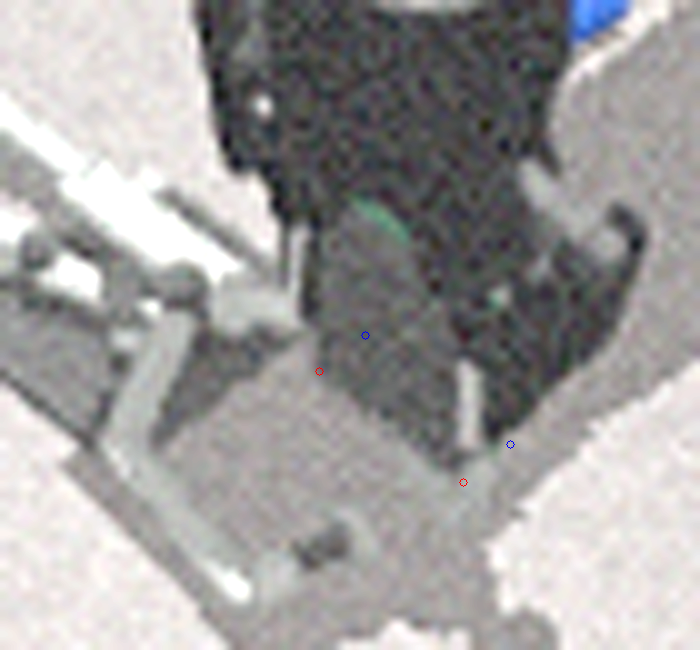

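Call:
move_arm --deltas '[{"delta_pos": [0, 0, 1], "rotation": [0, 0, 0]}, {"delta_pos": [0, 0, 1], "rotation": [0, 0, 0]}, {"delta_pos": [0, 0, 1], "rotation": [0, 0, 0]}, {"delta_pos": [0, 0, 0.8], "rotation": [0, 0, 0]}, {"delta_pos": [0, 0, 0], "rotation": [0, 0, 0]}]'

```text
t: 9.05
ee_pos: [0.5592, 0.0872, 0.0361]
ee_rot: [-0.001, -0.052, 0.999, -0.0]
ft_force: [0.3, 0.4, -2.5]
opening: 0.0533
```

```bash
python3 -c "
from see import *
see('s7',300,170,70,65,10)"
```

```text
[0.5592 0.0872 0.0361] 9.05 [ 0.3296  0.3873 -2.4917] 0.0533360717654671
```

View pics/s7.png

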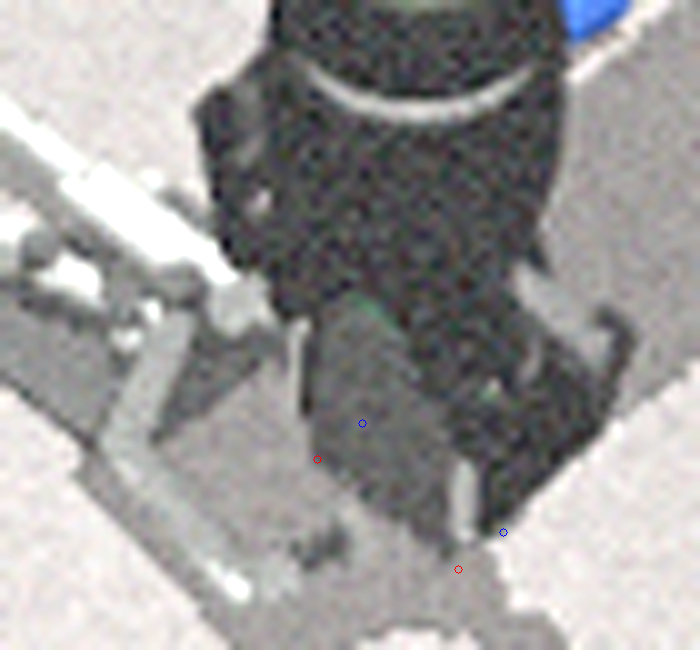

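Call:
move_arm --deltas '[{"delta_pos": [0, 0, 0.8], "rotation": [0, 0, 0]}, {"delta_pos": [0, 0, 0.6], "rotation": [0, 0, 0]}, {"delta_pos": [0, 0, 0], "rotation": [0, 0, 0]}, {"delta_pos": [0, 0, 0], "rotation": [0, 0, 0]}]'

```text
t: 9.5
ee_pos: [0.5604, 0.0874, 0.0236]
ee_rot: [0.0, -0.052, 0.999, -0.0]
ft_force: [-0.2, 0.8, -2.2]
opening: 0.0532
```

Call:
move_arm --deltas '[{"delta_pos": [0, 0, 0.2], "rotation": [0, 0, 0]}, {"delta_pos": [0, 0, 0], "rotation": [0, 0, 0]}]'

```text
t: 9.7
ee_pos: [0.5606, 0.0874, 0.0218]
ee_rot: [0.001, -0.052, 0.999, -0.0]
ft_force: [-0.6, 0.0, -2.4]
opening: 0.0539
```

Call:
move_arm --deltas '[{"delta_pos": [0, 0, 0.15], "rotation": [0, 0, 0]}, {"delta_pos": [0, 0, 0], "rotation": [0, 0, 0]}]'

```text
t: 9.9
ee_pos: [0.5605, 0.0873, 0.0202]
ee_rot: [0.001, -0.052, 0.999, -0.0]
ft_force: [-0.4, 0.3, -1.8]
opening: 0.0534
```

Call:
move_arm --deltas '[{"delta_pos": [0, 0, 0.15], "rotation": [0, 0, 0]}, {"delta_pos": [0, 0, 0], "rotation": [0, 0, 0]}]'

```text
t: 10.1
ee_pos: [0.5604, 0.0874, 0.0186]
ee_rot: [0.001, -0.052, 0.999, -0.0]
ft_force: [-0.4, 0.4, -1.6]
opening: 0.0538
```

Call:
move_arm --deltas '[{"delta_pos": [0, 0, 0.1], "rotation": [0, 0, 0]}, {"delta_pos": [0, 0, 0], "rotation": [0, 0, 0]}]'

```text
t: 10.3
ee_pos: [0.5604, 0.0873, 0.0176]
ee_rot: [0.001, -0.052, 0.999, -0.0]
ft_force: [-0.6, 0.5, -2.9]
opening: 0.053
```

Call:
move_arm --deltas '[{"delta_pos": [0, 0, 0.1], "rotation": [0, 0, 0]}, {"delta_pos": [0, 0, 0], "rotation": [0, 0, 0]}]'

```text
t: 10.5
ee_pos: [0.5605, 0.0873, 0.0167]
ee_rot: [0.001, -0.052, 0.999, -0.0]
ft_force: [-0.2, 0.2, -1.3]
opening: 0.0538
```

Call:
move_arm --deltas '[{"delta_pos": [0, 0, 0.1], "rotation": [0, 0, 0]}, {"delta_pos": [0, 0, 0], "rotation": [0, 0, 0]}]'

```text
t: 10.7
ee_pos: [0.5604, 0.0873, 0.0156]
ee_rot: [0.001, -0.052, 0.999, -0.0]
ft_force: [0.4, -0.2, -2.1]
opening: 0.0536
```

Call:
move_arm --deltas '[{"delta_pos": [0, 0, 0.1], "rotation": [0, 0, 0]}, {"delta_pos": [0, 0, 0], "rotation": [0, 0, 0]}]'

```text
t: 10.9
ee_pos: [0.5607, 0.0873, 0.0148]
ee_rot: [0.001, -0.052, 0.999, -0.0]
ft_force: [0.9, -0.0, -0.7]
opening: 0.0533
```

```bash
python3 -c "
from see import *
see('s8',300,170,70,65,10)"
```

```text
[0.5607 0.0873 0.0148] 10.9 [ 0.9431 -0.0115 -0.6572] 0.05327975523855296
```

View pics/s8.png

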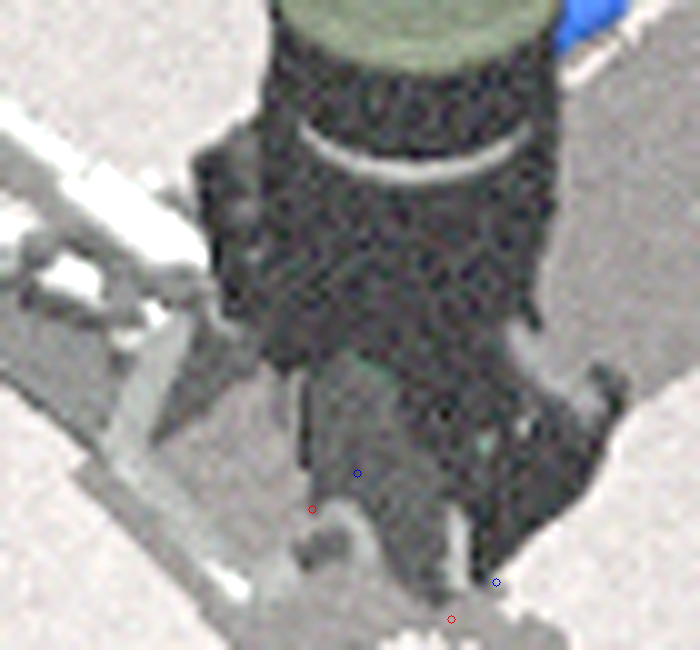

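Call:
move_arm --deltas '[{"delta_pos": [0, 0, 0.1], "rotation": [0, 0, 0]}, {"delta_pos": [0, 0, 0], "rotation": [0, 0, 0]}]'

```text
t: 11.15
ee_pos: [0.5607, 0.0874, 0.0148]
ee_rot: [0.001, -0.052, 0.999, -0.0]
ft_force: [-3.0, 0.1, 7.4]
opening: 0.0534
```

Contact with the table is confirmed (+7 N at TCP z = 0.0148). Releasing.

Call:
move_arm --deltas '[{"delta_pos": [0, 0, -0.1], "rotation": [0, 0, 0]}, {"delta_pos": [0, 0, 0], "rotation": [0, 0, 0]}, {"delta_pos": [0, 0, 0], "rotation": [0, 0, 0]}, {"delta_pos": [0, 0, 0], "rotation": [0, 0, 0]}]' --gripper 6.8

```text
t: 11.55
ee_pos: [0.5606, 0.0873, 0.0147]
ee_rot: [0.001, -0.052, 0.999, -0.0]
ft_force: [-0.2, -0.2, 0.8]
opening: 0.0677
```

```bash
python3 -c "
from see import *
see('s9',300,170,70,65,10)"
```

```text
[0.5606 0.0873 0.0147] 11.55 [-0.2494 -0.229   0.8169] 0.06767360961553733
```

View pics/s9.png

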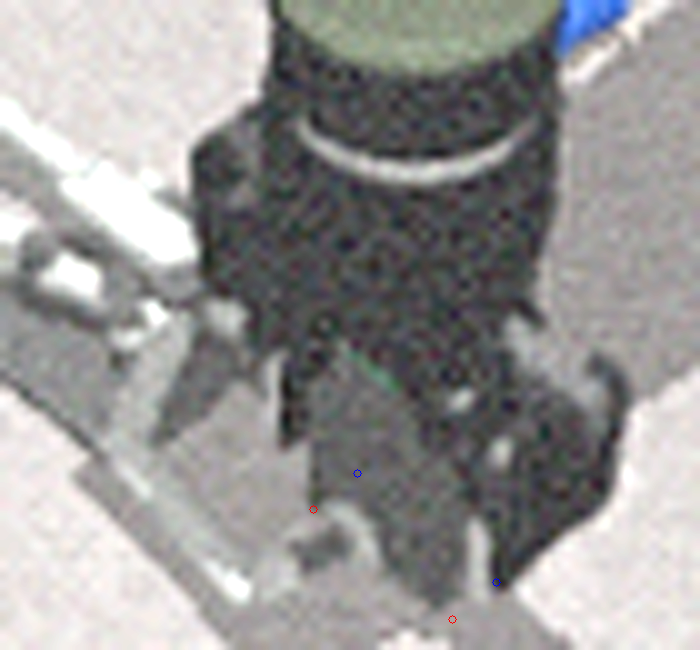

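Call:
move_arm --deltas '[{"delta_pos": [0, 0, -0.5], "rotation": [0, 0, 0]}, {"delta_pos": [0, 0, -1], "rotation": [0, 0, 0]}, {"delta_pos": [0, 0, -1.5], "rotation": [0, 0, 0]}, {"delta_pos": [0, 0, -2], "rotation": [0, 0, 0]}, {"delta_pos": [0, 0, -3], "rotation": [0, 0, 0]}, {"delta_pos": [0, 0, -3], "rotation": [0, 0, 0]}]'

```text
t: 12.2
ee_pos: [0.5601, 0.0874, 0.1264]
ee_rot: [0.001, -0.052, 0.999, -0.0]
ft_force: [0.9, -0.5, 1.8]
opening: 0.0678
```

```bash
python3 -c "
from see import *
see('s10',300,170,70,65,10,marks=False)
# next target: above handle grip; jaws along clamp x
for yc in (5.8,):
  seat=np.array([.5547,.0876,0]);m=R.from_euler('z',yc,degrees=True)
  hg=seat+m.apply([-.0015,-.194,.13]);print(hg)
  for a in (90,-90):
    rows(hg,R.from_euler('z',yc+a,degrees=True)*R.from_matrix(np.diag([-1.,1,-1])))
print(cur()[2]['joints'])
"
```

```text
[0.5601 0.0874 0.1264] 12.2 [ 0.9305 -0.5155  1.7966] 0.0677524085890486
[ 0.5728 -0.1056  0.13  ]
total tool cm [  1.0721 -19.3061   0.1822] deg [ -0.4516   0.3472 -89.8123]
12 rows of cm [ 1.249 -1.279  0.011] deg [-0.038  0.029 -7.484]
total tool cm [  1.0721 -19.3061   0.1822] deg [ 0.3475  0.452  90.1864]
13 rows of cm [-1.027 -1.294  0.017] deg [0.027 0.035 6.937]
[ 0.025   0.4401 -0.2929  0.8288 -0.0005 -0.0795]
```

View pics/s10.png

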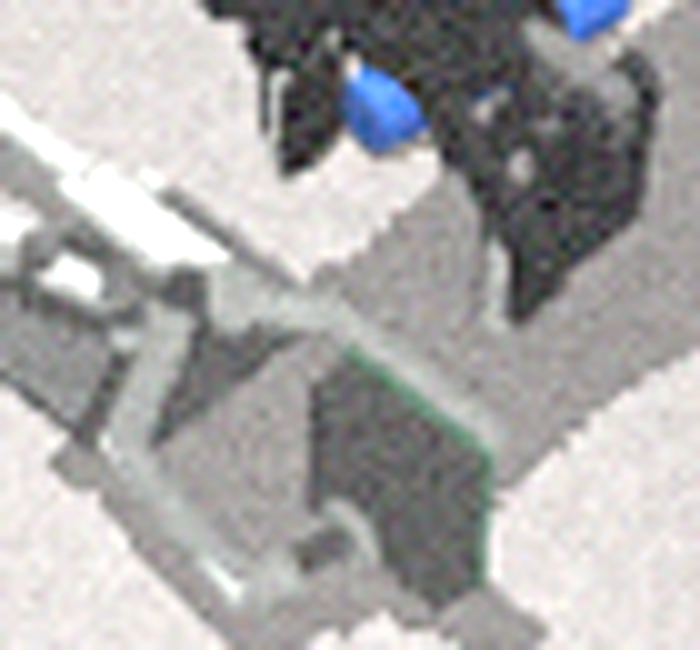

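The module stands upright between the pads, top edge (345,345)–(495,455), with the board facing the fixed jaw. Moving over to the handles.

Call:
move_arm --deltas '[{"delta_pos": [1.25, -1.28, 0], "rotation": [0, 0, -7.5]}, {"delta_pos": [1.25, -1.28, 0], "rotation": [0, 0, -7.5]}, {"delta_pos": [1.25, -1.28, 0], "rotation": [0, 0, -7.5]}, {"delta_pos": [1.25, -1.28, 0], "rotation": [0, 0, -7.5]}, {"delta_pos": [1.25, -1.28, 0], "rotation": [0, 0, -7.5]}, {"delta_pos": [1.25, -1.28, 0], "rotation": [0, 0, -7.5]}, {"delta_pos": [1.25, -1.28, 0], "rotation": [0, 0, -7.5]}, {"delta_pos": [1.25, -1.28, 0], "rotation": [0, 0, -7.5]}, {"delta_pos": [1.25, -1.28, 0], "rotation": [0, 0, -7.5]}, {"delta_pos": [1.25, -1.28, 0], "rotation": [0, 0, -7.5]}]' --gripper 8.5

```text
t: 13.25
ee_pos: [0.5472, -0.0794, 0.1256]
ee_rot: [0.001, -0.651, 0.759, -0.001]
ft_force: [-0.6, -0.5, -0.7]
opening: 0.0847
```

Call:
move_arm --deltas '[{"delta_pos": [1.25, -1.28, 0], "rotation": [0, 0, -7.5]}, {"delta_pos": [1.25, -1.28, 0], "rotation": [0, 0, -7.5]}, {"delta_pos": [0, 0, 0], "rotation": [0, 0, 0]}]'

```text
t: 13.55
ee_pos: [0.572, -0.1076, 0.1257]
ee_rot: [-0.001, 0.743, -0.67, 0.002]
ft_force: [-0.1, 1.2, 0.1]
opening: 0.085
```

```bash
python3 -c "
from see import *
see('t11',285,150,110,80,7,cam='top',marks=False,al=1.6)
see('s11',255,130,95,85,7,marks=False,al=1.8)
seat=np.array([.5547,.0876,0]);m=R.from_euler('z',5.8,degrees=True)
hg=seat+m.apply([-.0015,-.194,.08])
rows(hg,R.from_euler('z',95.8,degrees=True)*R.from_matrix(np.diag([-1.,1,-1])))
print(cur()[2]['joints'])
"
```

```text
[ 0.572  -0.1076  0.1257] 13.55 [-0.0568  1.2134  0.0831] 0.08503713123937028
[ 0.5708 -0.1064  0.1254] 13.6 [ 0.0118  0.3037 -0.5167] 0.08514249173435977
total tool cm [ 0.0148 -0.2791  4.5136] deg [-0.0715 -0.0148  0.0431]
2 rows of cm [ 0.008 -0.14   2.257] deg [-0.036 -0.007  0.022]
[-0.3108  0.4683 -0.2653  0.836   0.0003 -1.9836]
```

View pics/t11.png

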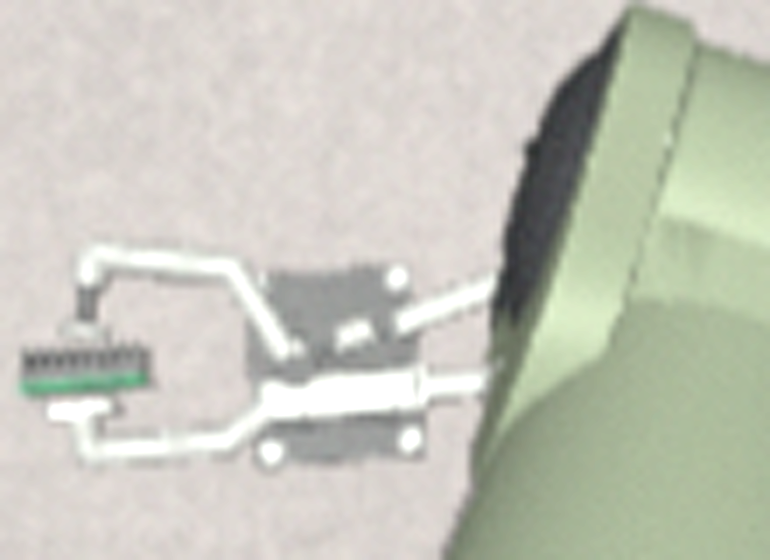

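View pics/s11.png

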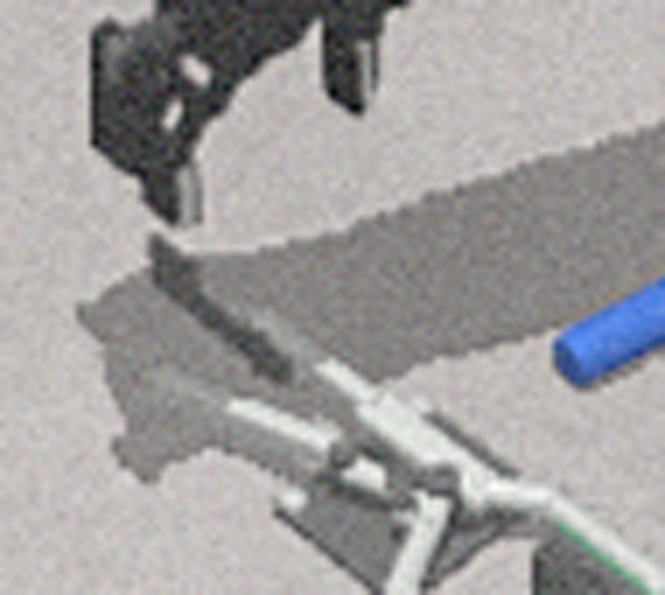

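Call:
move_arm --deltas '[{"delta_pos": [0, -0.4, 2], "rotation": [0, 0, 0]}, {"delta_pos": [0, -0.4, 2.5], "rotation": [0, 0, 0]}, {"delta_pos": [0, 0, 2.5], "rotation": [0, 0, 0]}, {"delta_pos": [0, 0, 2], "rotation": [0, 0, 0]}, {"delta_pos": [0, 0, 0], "rotation": [0, 0, 0]}, {"delta_pos": [0, 0, 0], "rotation": [0, 0, 0]}]'

```text
t: 14.25
ee_pos: [0.5777, -0.1043, 0.0352]
ee_rot: [-0.0, 0.743, -0.669, 0.0]
ft_force: [-0.1, -0.6, 0.3]
opening: 0.0851
```

```bash
python3 -c "
from see import *
see('s12',250,135,85,75,8,marks=False,al=2)
"
```

```text
[ 0.5777 -0.1043  0.0352] 14.25 [-0.1215 -0.5774  0.3486] 0.08509348516941942
```

View pics/s12.png

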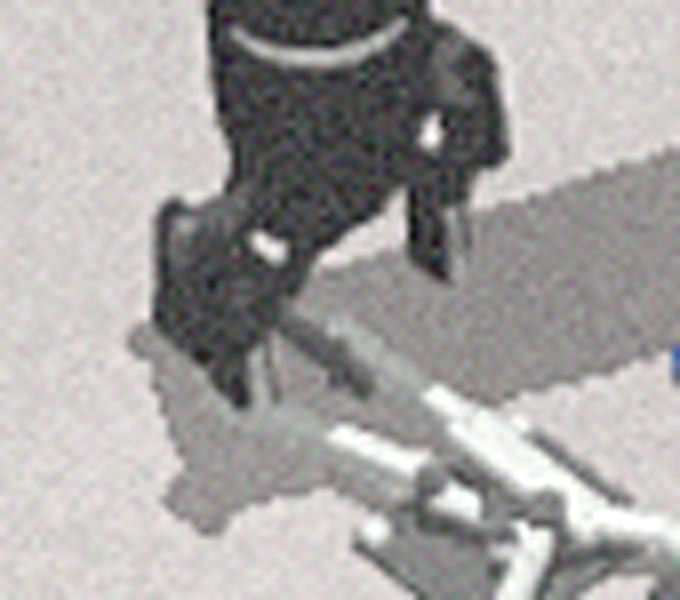

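Call:
move_arm --deltas '[{"delta_pos": [0, -0.1, 0.7], "rotation": [0, 0, 0]}, {"delta_pos": [0, 0, 0.7], "rotation": [0, 0, 0]}, {"delta_pos": [0, 0, 0.7], "rotation": [0, 0, 0]}, {"delta_pos": [0, 0, 0.8], "rotation": [0, 0, 0]}, {"delta_pos": [0, 0, 0], "rotation": [0, 0, 0]}]'

```text
t: 14.8
ee_pos: [0.5782, -0.1046, 0.0044]
ee_rot: [0.0, 0.743, -0.669, -0.0]
ft_force: [-0.8, 0.1, -1.0]
opening: 0.0853
```

```bash
python3 -c "
from see import *
see('s13',250,135,85,75,8,marks=False,al=2)
"
```

```text
[ 0.5782 -0.1046  0.0044] 14.8 [-0.8229  0.0522 -0.9717] 0.08526145376564294
```

View pics/s13.png

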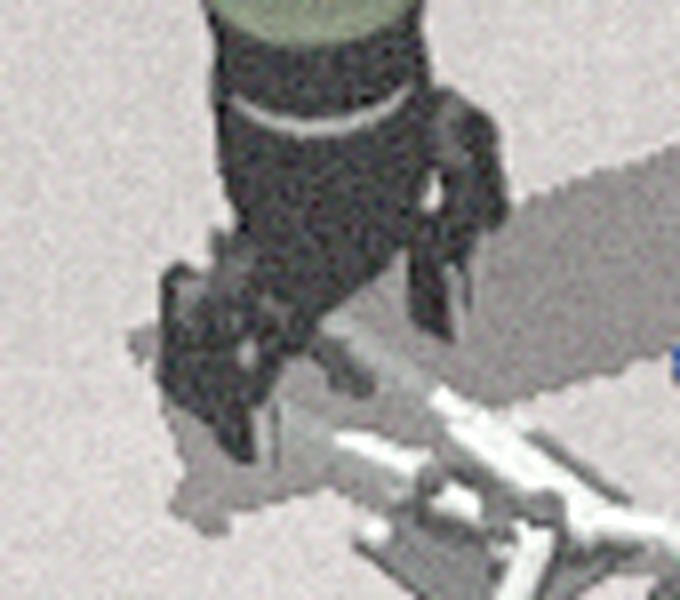

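Call:
move_arm --deltas '[{"delta_pos": [0, 0.2, 0], "rotation": [0, 0, 0]}, {"delta_pos": [0, 0.2, 0], "rotation": [0, 0, 0]}, {"delta_pos": [0, 0.2, 0], "rotation": [0, 0, 0]}, {"delta_pos": [0, 0, 0], "rotation": [0, 0, 0]}, {"delta_pos": [0, 0, 0], "rotation": [0, 0, 0]}]' --gripper 5.2 --force 60

```text
t: 15.35
ee_pos: [0.5752, -0.1062, 0.007]
ee_rot: [-0.001, 0.743, -0.669, 0.002]
ft_force: [5.4, -0.6, 3.5]
opening: 0.0522
```

Call:
move_arm --deltas '[{"delta_pos": [0, 0, 0], "rotation": [0, 0, 0]}, {"delta_pos": [0, 0, 0], "rotation": [0, 0, 0]}, {"delta_pos": [0, 0, 0], "rotation": [0, 0, 0]}, {"delta_pos": [0, 0, 0], "rotation": [0, 0, 0]}, {"delta_pos": [0, 0, 0], "rotation": [0, 0, 0]}]' --gripper 3.8

```text
t: 15.85
ee_pos: [0.5723, -0.1052, 0.0053]
ee_rot: [0.0, 0.743, -0.669, -0.0]
ft_force: [0.4, 0.5, 0.6]
opening: 0.038
```

Call:
move_arm --deltas '[{"delta_pos": [0, 0, 0], "rotation": [0, 0, 0]}, {"delta_pos": [0, 0, 0], "rotation": [0, 0, 0]}, {"delta_pos": [0, 0, 0], "rotation": [0, 0, 0]}, {"delta_pos": [0, 0, 0], "rotation": [0, 0, 0]}, {"delta_pos": [0, 0, 0], "rotation": [0, 0, 0]}]' --gripper 3.2

```text
t: 16.35
ee_pos: [0.5734, -0.1051, 0.006]
ee_rot: [-0.001, 0.743, -0.669, 0.0]
ft_force: [2.4, 3.4, 4.1]
opening: 0.0332
```

```bash
python3 -c "
from see import *
see('s14',250,135,100,95,6,marks=False,al=2)
"
```

```text
[ 0.5734 -0.1051  0.006 ] 16.35 [2.3769 3.4287 4.0846] 0.03322686197460105
```

View pics/s14.png

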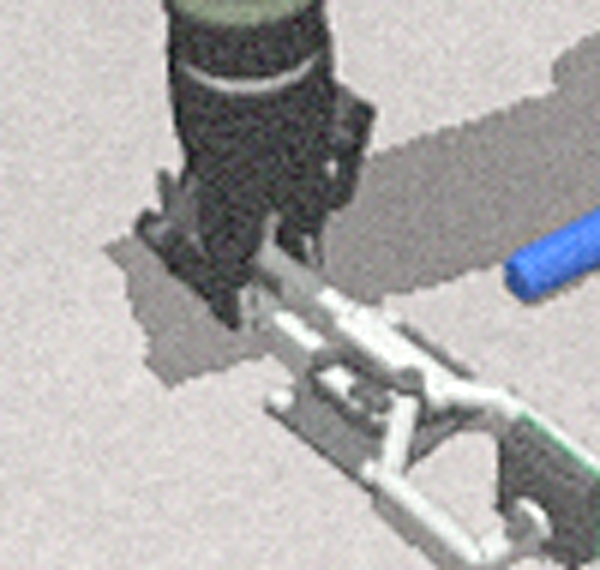

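The opening stopped at 33 mm, the handles look parallel, and the moving jaw is against the module. Opening the fingers and backing off.

Call:
move_arm --deltas '[{"delta_pos": [0, 0, 0], "rotation": [0, 0, 0]}, {"delta_pos": [0, 0, 0], "rotation": [0, 0, 0]}, {"delta_pos": [0, 0, 0], "rotation": [0, 0, 0]}, {"delta_pos": [0, 0, -1], "rotation": [0, 0, 0]}, {"delta_pos": [0, 0, -2], "rotation": [0, 0, 0]}, {"delta_pos": [0, 0, -3], "rotation": [0, 0, 0]}, {"delta_pos": [0, 0, -3], "rotation": [0, 0, 0]}, {"delta_pos": [0, 0, -2], "rotation": [0, 0, 0]}, {"delta_pos": [0, 0, 0], "rotation": [0, 0, 0]}]' --gripper 6.5

```text
t: 17.3
ee_pos: [0.5754, -0.1063, 0.1197]
ee_rot: [-0.001, 0.743, -0.669, 0.004]
ft_force: [0.1, 0.4, 0.1]
opening: 0.065
```

```bash
python3 -c "
from see import *
see('t15',285,170,110,60,7,cam='top',marks=False,al=1.6)
see('s15',250,135,100,95,6,marks=False,al=2)
"
```

```text
[ 0.5754 -0.1063  0.1197] 17.3 [0.0787 0.3613 0.1202] 0.06497496562151278
[ 0.5743 -0.106   0.1178] 17.35 [-0.0383  0.4291 -1.0408] 0.06502949559921205
```

View pics/s15.png

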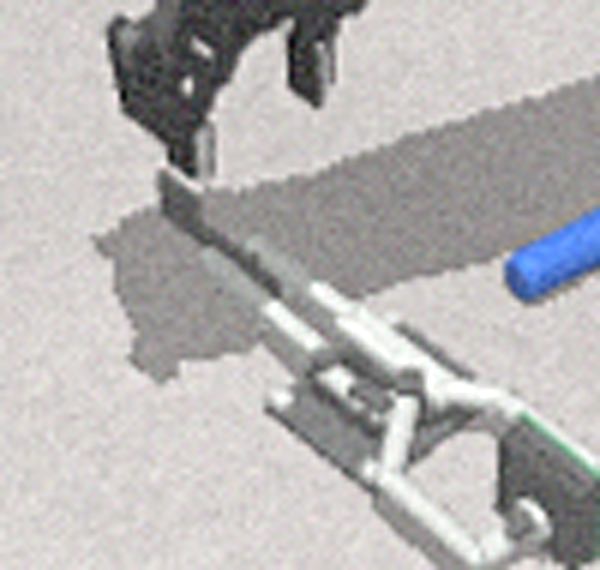

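View pics/t15.png

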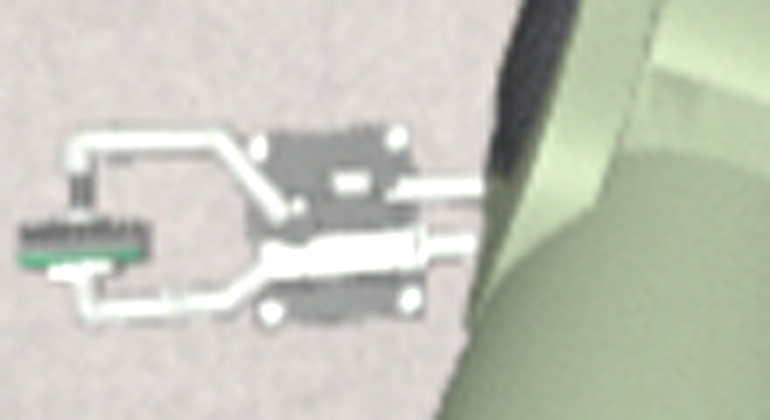

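Clamp is locked: in the top view the handle stays parallel and the module sits against both pads. While the 2 s run, I'll move the closed fingers beside the release tab.

Call:
move_arm --deltas '[{"delta_pos": [1.4, -0.6, 0], "rotation": [0, 0, 0]}, {"delta_pos": [1.4, -0.6, 0], "rotation": [0, 0, 0]}, {"delta_pos": [1.4, -0.6, 0], "rotation": [0, 0, 0]}, {"delta_pos": [1.4, -0.6, 0], "rotation": [0, 0, 0]}, {"delta_pos": [1.3, -0.7, 0], "rotation": [0, 0, 0]}, {"delta_pos": [0, 0, 2], "rotation": [0, 0, 0]}, {"delta_pos": [0, 0, 2], "rotation": [0, 0, 0]}, {"delta_pos": [0, 0, 1.5], "rotation": [0, 0, 0]}, {"delta_pos": [0, 0, 0], "rotation": [0, 0, 0]}, {"delta_pos": [0, 0, 0], "rotation": [0, 0, 0]}]' --gripper 0

```text
t: 18.4
ee_pos: [0.6111, -0.1717, 0.0601]
ee_rot: [0.0, 0.743, -0.67, 0.0]
ft_force: [-0.1, 0.5, 0.5]
opening: -0.0001
```

```bash
python3 -c "
from see import *
see('s16',250,115,100,95,6,marks=False,al=2)
see('t16',285,170,110,60,7,cam='top',marks=False,al=1.6)
"
```

```text
[ 0.6111 -0.1717  0.0601] 18.4 [-0.0612  0.5264  0.5327] -0.00010740245056545986
[ 0.6117 -0.1717  0.061 ] 18.45 [0.5465 0.6832 0.6086] 0.00012664226547487524
```

View pics/s16.png

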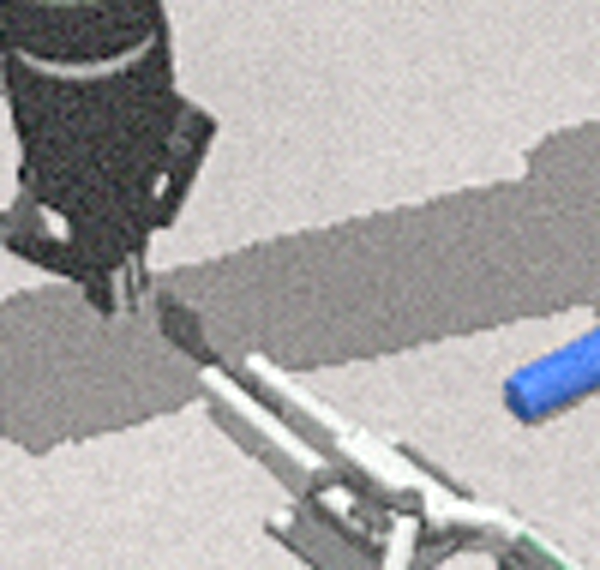

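View pics/t16.png

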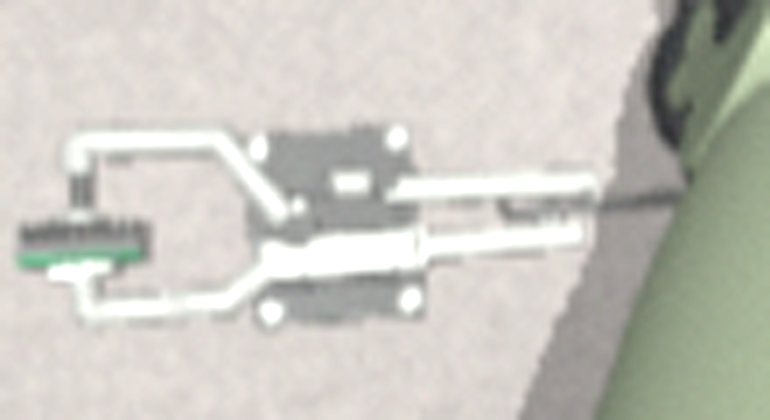

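Call:
move_arm --deltas '[{"delta_pos": [0, 0, 1.1], "rotation": [0, 0, 0]}, {"delta_pos": [0, 0, 1.1], "rotation": [0, 0, 0]}, {"delta_pos": [0, 0, 1.1], "rotation": [0, 0, 0]}, {"delta_pos": [0, 0, 0], "rotation": [0, 0, 0]}, {"delta_pos": [0, 0, 0], "rotation": [0, 0, 0]}, {"delta_pos": [0, 0, 0], "rotation": [0, 0, 0]}, {"delta_pos": [0, 0, 0], "rotation": [0, 0, 0]}, {"delta_pos": [0, 0, 0], "rotation": [0, 0, 0]}, {"delta_pos": [0, 0, 0], "rotation": [0, 0, 0]}, {"delta_pos": [0, 0, 0], "rotation": [0, 0, 0]}]'

```text
t: 19.5
ee_pos: [0.6114, -0.171, 0.0281]
ee_rot: [-0.0, 0.743, -0.669, 0.001]
ft_force: [-0.1, -0.3, 0.3]
opening: -0.0004
```

```bash
python3 -c "
from see import *
see('s17',250,115,100,95,6,marks=False,al=2)
"
```

```text
[ 0.6114 -0.171   0.0281] 19.5 [-0.1452 -0.2615  0.2724] -0.00035804990788328514
```

View pics/s17.png

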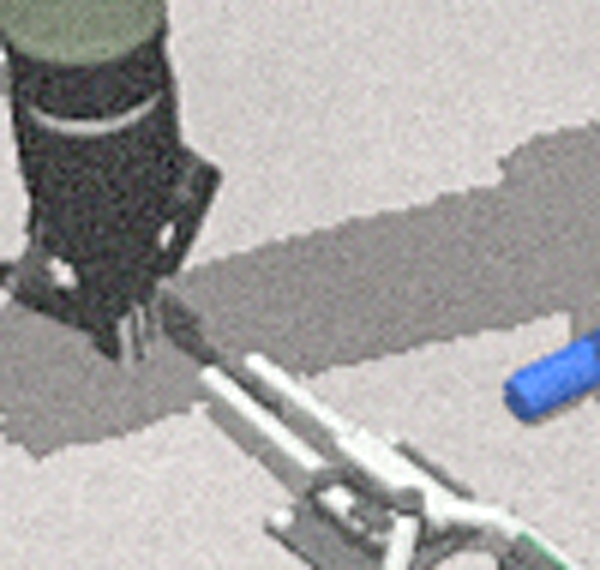

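Call:
move_arm --deltas '[{"delta_pos": [0, 0.4, 0], "rotation": [0, 0, 0]}, {"delta_pos": [0, 0.4, 0], "rotation": [0, 0, 0]}, {"delta_pos": [0, 0.4, 0], "rotation": [0, 0, 0]}, {"delta_pos": [0, 0.4, 0], "rotation": [0, 0, 0]}, {"delta_pos": [0, 0.4, 0], "rotation": [0, 0, 0]}, {"delta_pos": [0, 0, 0], "rotation": [0, 0, 0]}]'

```text
t: 20.15
ee_pos: [0.5912, -0.173, 0.028]
ee_rot: [-0.0, 0.743, -0.669, 0.001]
ft_force: [1.8, 0.1, -1.0]
opening: -0.0002
```

Call:
move_arm --deltas '[{"delta_pos": [0, 0.3, 0], "rotation": [0, 0, 0]}, {"delta_pos": [0, 0.3, 0], "rotation": [0, 0, 0]}, {"delta_pos": [0, 0.3, 0], "rotation": [0, 0, 0]}, {"delta_pos": [0, 0.3, 0], "rotation": [0, 0, 0]}, {"delta_pos": [0, 0, 0], "rotation": [0, 0, 0]}]'

```text
t: 20.65
ee_pos: [0.5791, -0.1743, 0.0279]
ee_rot: [-0.0, 0.743, -0.669, 0.001]
ft_force: [0.7, 0.9, -0.3]
opening: 0.0002
```

```bash
python3 -c "
from see import *
see('s18',250,115,100,95,6,marks=False,al=2)
"
```

```text
[ 0.5791 -0.1743  0.0279] 20.65 [ 0.6843  0.8559 -0.2937] 0.00023817631247588308
```

View pics/s18.png

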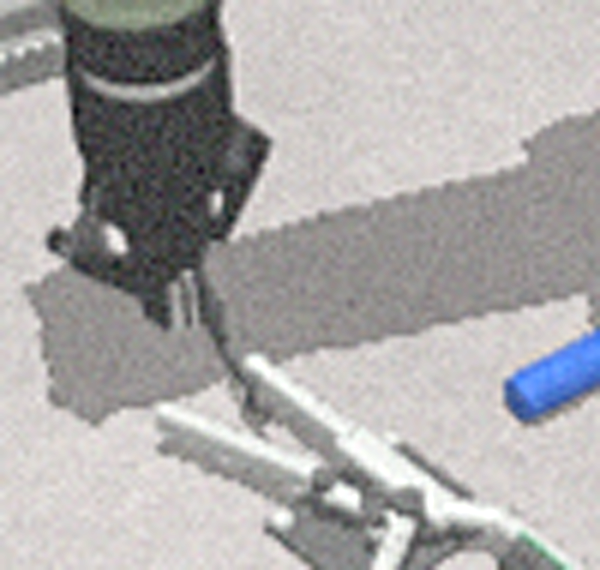

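The handle has sprung open. Backing off the tab and then up.

Call:
move_arm --deltas '[{"delta_pos": [0, -0.6, 0], "rotation": [0, 0, 0]}, {"delta_pos": [0, -0.7, 0], "rotation": [0, 0, 0]}, {"delta_pos": [0, -0.7, 0], "rotation": [0, 0, 0]}, {"delta_pos": [0, -0.7, 0], "rotation": [0, 0, 0]}, {"delta_pos": [0, -0.7, 0], "rotation": [0, 0, 0]}, {"delta_pos": [0, 0, -2], "rotation": [0, 0, 0]}, {"delta_pos": [0, 0, -4], "rotation": [0, 0, 0]}, {"delta_pos": [0, 0, -4], "rotation": [0, 0, 0]}, {"delta_pos": [0, 0, -4], "rotation": [0, 0, 0]}, {"delta_pos": [0, 0, 0], "rotation": [0, 0, 0]}]'

```text
t: 21.7
ee_pos: [0.617, -0.1719, 0.1745]
ee_rot: [-0.002, 0.743, -0.669, 0.006]
ft_force: [1.2, 0.3, 1.1]
opening: -0.0002
```

Call:
move_arm --deltas '[{"delta_pos": [4, 0, 0], "rotation": [0, 0, 0]}, {"delta_pos": [4, 0, 0], "rotation": [0, 0, 0]}, {"delta_pos": [4, 0, 0], "rotation": [0, 0, 0]}, {"delta_pos": [4, 0, 0], "rotation": [0, 0, 0]}, {"delta_pos": [0, 0, 0], "rotation": [0, 0, 0]}, {"delta_pos": [0, 0, 0], "rotation": [0, 0, 0]}]'

```text
t: 22.3
ee_pos: [0.6293, -0.3303, 0.1667]
ee_rot: [-0.0, 0.742, -0.67, -0.0]
ft_force: [-0.5, 0.1, -0.2]
opening: 0.0003
```

```bash
python3 -c "
from see import *
see('t19',285,170,110,60,7,cam='top',marks=False,al=1.6)
see('s19',260,150,100,95,6,marks=False,al=2)
see('t20',0,0,640,400,1,cam='top',marks=False,al=1)
"
```

```text
[ 0.6293 -0.3303  0.1667] 22.3 [-0.5125  0.1189 -0.2378] 0.0002528585356280421
[ 0.6294 -0.3291  0.1669] 22.35 [-0.2646  0.7773 -1.0524] 0.00013095545585887773
[ 0.6295 -0.3285  0.1673] 22.4 [0.7738 0.7868 0.0974] -7.122353774172863e-05
```

View pics/t19.png

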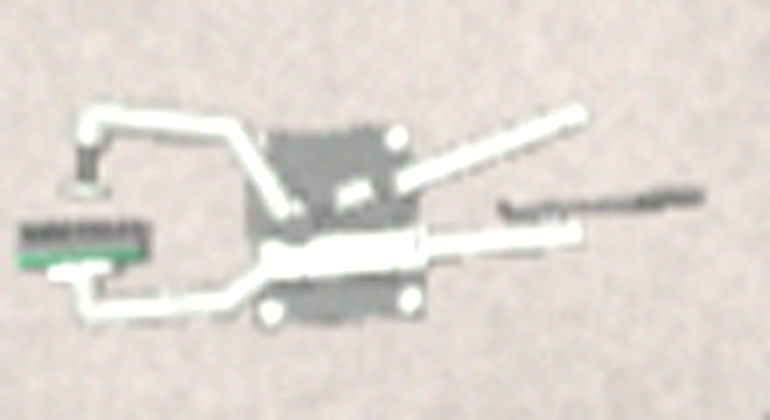

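View pics/s19.png

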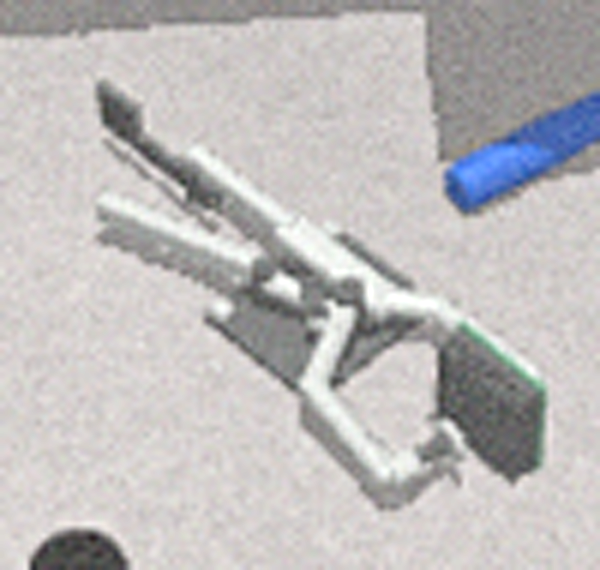

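View pics/t20.png

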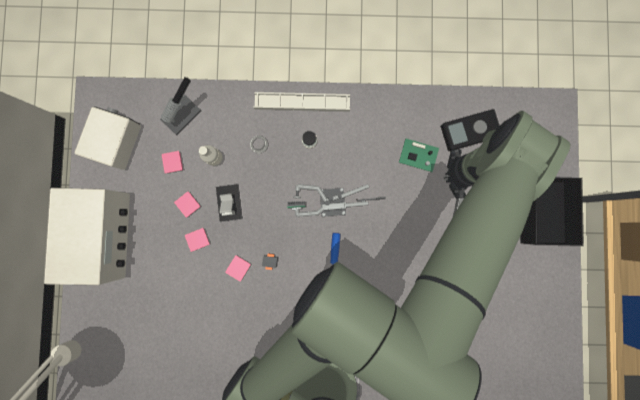

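The jaws are open, the module stands upright at top (297,205), the lever is back at rest, and the visible bystanders are in their original places. Handing in.

```bash
python3 -c "
from cell import manip
print(manip.finish_job())"
```

```text
the job is handed in; nothing more can be done
None
```

I finished the whole job in order and handed it in at about 22 s of the 61 s allowed.

- **Placing:** I took the module off the rest by its ends, turned it upright and set it down between the open jaws. The wrist force showed 7 N as it touched the table, and I let go there.
- **Clamping:** I squeezed the handles until the fingers stopped at 33 mm, against a stated 35 mm locked. After I let go, the handles stayed parallel and both pads were on the module. The clamp then stood locked for about 3 s with my hand off it.
- **Releasing:** I pushed the release tab until the handle sprang open, then backed the arm off clear of the clamp.

**Last checks:** The final pictures show the jaws open, the lever back at rest and the module upright against the fixed pad. The bystanders I could see had not moved. The arm hid part of the screwdriver and the parts tray in the last top view, but it never came near either.

**Problems along the way:**
- Joint 6 reached its range limit, reading 3.1406, on the first approach. I made a half turn of the tool to get off it before grasping.
- The two cameras disagreed by 2 to 8 mm. I used the top view because it matched the gripper's known position to about 1 mm.

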